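Clamp a slide press crisscross in two passes

TASK

Take the blue-handled pressure plate out of its grey cradle, set it down on the open worktop, take it again by the ends of its handle (the press leaves no room at the sides), and lay it flat in the nest of the wooden slide press, then let go. Then tighten the four knobs clockwise, crosswise and evenly: first turn both red ones (they are diagonal) half-way, about 45 degrees each, then both black ones half-way, and only then the red pair fully home to the stop and last the black pair. Leave the plate lying in its nest and the things around the work undisturbed.

Things in the scene. Friction and masses are not known exactly. Their poses are not given: they have to be found in the camera images.
- press: fixed slide press, left or right of the cradle: wooden board 220 (x) x 124 (y) x 22 mm; origin under its centre. Aluminium cheeks flank the nest (40 long, inner faces y = +-21, flared at the top, 65 mm over the worktop); low lips end it (inner faces x = +-44, 20 wide, tops at 30 mm). Knob axes at x = +-80, y = +-40: red_1 (+,+), red_2 (-,-), black_1 (+,-), black_2 (-,+).
- nest (a point): centre of the nest's floor on the press, 22 mm above the worktop, axes as the press. The plate lies here with its long side along the press's x, either way round; the nest has about 2 mm of play at the ends and 3 mm at the sides, 88 x 42 mm.
- plate: loose pressure plate, 180 g: steel sole 84 (x) x 36 (y) x 10 mm with a blue handle block 64 (x) x 26 (y) x 34 mm on the middle, 44 mm high in all. Origin: centre of the underside, z up. It starts in the cradle, where only the handle's 26 mm sides (faces looking to +-y) are free to grasp; in the press only the ends (64 mm apart, along x) are.
- cradle: grey plastic cradle, fixed: block 108 (x) x 60 (y), floor 12 mm above the worktop, an upright wall at each x end (inner faces at x = +-45, 56 mm high) and low ribs (17 mm high) along the plate's sides. Origin: centre of the underside.
- dropper: loose amber dropper bottle, 33 mm across, 100 high, at the back; bystander. Origin: centre of its underside.
- specimen_jar: loose specimen jar, 56 mm across, 72 high, at the back; bystander. Origin: centre of its underside.
- petri: loose petri dish, 61 mm across, 15 high, at the back right; bystander. Origin: centre of its underside.
- knob_red_1 (a joint): thumb knob with a red bar, press corner (+x, +y), vertical axis. Clockwise from above tightens it and raises the value: 0 open (starts at 0 to 0.1), 0.785 rad half-way, 1.57 rad home at a hard stop. Stiff (0.05 N m friction), stays where left. The bar lies at (0.785 - value) rad, counter-clockwise from above, from the press's x axis: half-way it is parallel to the press's long side.
- red_1_top (a point): centre of the top of this red knob's bar, on its axis, 74 mm above the worktop; turns with the knob. Bar 42 long, 11 thick, 32 high (42 to 74 mm above the worktop); under it a flat steel claw, 34 to 40 mm above the worktop, reaching 47 mm from the axis.
- knob_red_2 (a joint): thumb knob with a red bar, press corner (-x, -y), vertical axis. Clockwise from above tightens it and raises the value: 0 open (starts at 0 to 0.1), 0.785 rad half-way, 1.57 rad home at a hard stop. Stiff (0.05 N m friction), stays where left. The bar lies at (0.785 - value) rad, counter-clockwise from above, from the press's x axis: half-way it is parallel to the press's long side.
- red_2_top (a point): centre of the top of this red knob's bar, on its axis, 74 mm above the worktop; turns with the knob. Bar 42 long, 11 thick, 32 high (42 to 74 mm above the worktop); under it a flat steel claw, 34 to 40 mm above the worktop, reaching 47 mm from the axis.
- knob_black_1 (a joint): thumb knob with a black bar, press corner (+x, -y), vertical axis. Clockwise from above tightens it and raises the value: 0 open (starts at 0 to 0.1), 0.785 rad half-way, 1.57 rad home at a hard stop. Stiff (0.05 N m friction), stays where left. The bar lies at (0.785 - value) rad, counter-clockwise from above, from the press's x axis: half-way it is parallel to the press's long side.
- black_1_top (a point): centre of the top of this black knob's bar, on its axis, 74 mm above the worktop; turns with the knob. Bar 42 long, 11 thick, 32 high (42 to 74 mm above the worktop); under it a flat steel claw, 34 to 40 mm above the worktop, reaching 47 mm from the axis.
- knob_black_2 (a joint): thumb knob with a black bar, press corner (-x, +y), vertical axis. Clockwise from above tightens it and raises the value: 0 open (starts at 0 to 0.1), 0.785 rad half-way, 1.57 rad home at a hard stop. Stiff (0.05 N m friction), stays where left. The bar lies at (0.785 - value) rad, counter-clockwise from above, from the press's x axis: half-way it is parallel to the press's long side.
- black_2_top (a point): centre of the top of this black knob's bar, on its axis, 74 mm above the worktop; turns with the knob. Bar 42 long, 11 thick, 32 high (42 to 74 mm above the worktop); under it a flat steel claw, 34 to 40 mm above the worktop, reaching 47 mm from the axis.
Things that resemble listed ones, but are neither listed nor needed, are in the scene too. What is shaped like the plate but pink is not meant.

How it is judged:
On the way, in this order (a step that is already met when the one before it is completed fails the run):
1. the plate is set down flat on the open worktop, off the cradle and the press, and let go (height (world z) of plate between -0.004 and 0.004 m and angle between plate's own z axis and vertical below 0.05 rad and linear speed of plate below 0.02 m/s and contact force between plate and the fingers below 0.1 N), for 0.1 s.
2. the plate lies flat in the press's nest and is let go, all knobs still open (horizontal distance between plate and nest below 0.005 m and z of plate in the frame of nest between -0.003 and 0.003 m and angle between the x axis of plate and the x axis of press, either way round below 0.08 rad and angle between plate's own z axis and vertical below 0.05 rad and contact force between plate and the fingers below 0.1 N and value of joint each of knob_red_1, knob_red_2, knob_black_1, knob_black_2 below 0.3 rad), for 0.1 s.
3. first pass: both red knobs half-way (0.52 to 1.05 rad), the black ones still open (value of joint knob_red_1 between 0.52 and 1.05 rad and value of joint knob_red_2 between 0.52 and 1.05 rad and value of joint each of knob_black_1, knob_black_2 below 0.3 rad), for 0.1 s.
4. first pass: both black knobs half-way too, the red ones still half-way (value of joint knob_red_1 between 0.52 and 1.05 rad and value of joint knob_red_2 between 0.52 and 1.05 rad and value of joint knob_black_1 between 0.52 and 1.05 rad and value of joint knob_black_2 between 0.52 and 1.05 rad), for 0.1 s.
5. second pass: both red knobs fully home, the black ones still half-way (value of joint each of knob_red_1, knob_red_2 above 1.45 rad and value of joint knob_black_1 between 0.52 and 1.05 rad and value of joint knob_black_2 between 0.52 and 1.05 rad), for 0.1 s.
At the end, for the whole second after the job is handed in: all four knobs are fully home (above 1.45 of 1.57 rad) and the plate, let go and at rest, lies flat in the nest: within 5 mm of its centre, 3 mm of its floor and 0.08 rad of the press's long direction (either way round) (value of joint each of knob_red_1, knob_red_2, knob_black_1, knob_black_2 above 1.45 rad and horizontal distance between plate and nest below 0.005 m and z of plate in the frame of nest between -0.003 and 0.003 m and angle between the x axis of plate and the x axis of press, either way round below 0.08 rad and angle between plate's own z axis and vertical below 0.05 rad and contact force between plate and the fingers below 0.1 N and linear speed of plate below 0.02 m/s); the robot touches nothing.
It fails at once if a knob was tightened beyond half-way (1.15 rad) while another was not yet half-way (0.5 rad) (value of joint any of knob_red_1, knob_red_2, knob_black_1, knob_black_2 above 1.15 rad and value of joint any of knob_red_1, knob_red_2, knob_black_1, knob_black_2 below 0.5 rad).
It fails at once if a bystander was moved by more than 20 mm (distance of any of dropper, specimen_jar, petri from where it was at the start of the episode above 0.02 m).
It also fails if it takes over 72 s, if anything falls off the work surface, if the arm or the gripper's body presses on something with over 40 N, if the wrist force passes 120 N, or if a joint passes its speed limit or range.

ROBOT

A 6-joint arm with a two-finger parallel gripper is mounted at the origin on a cart in front of the work surface, level with it; the furniture and walls round the work are solid. World frame = base frame: x ahead of the robot, y to its left, z up, the work surface at z = 0. Lengths are in m, angles in rad, forces in N, time in s.
With the tool pointing down it reaches from about 0.35 to 0.975 m from the base axis. Payload 4.9 kg.
Tool frame: the origin (TCP) lies at the very end of the fingers, on their centre line; the grasp point (between the pads) lies behind it (manip.grip_depth is the z of the grasp point in the tool frame, in m); z points along the fingers, y is the direction in which the jaws open and shut (so a half turn about z gives the same grasp; the last joint's range is limited). The gripper opens to 85 mm and grips with 20 to 120 N. Pads are 22 mm wide; open, the fingers measure 114 mm over their backs; the gripper's body (76 mm by 85 mm) begins 54 mm behind the grasp point. The pads swing forward as they close: fully open they stand 13 mm farther back than shut.
Start: joints at [-0.119, 0.053, 1.613, -0, 1.476, -0.119], TCP at [0.625, 0, 0.198] pointing down, gripper open.
Joint ranges: [-3.01, 3.01], [-1.01, 2.22], [0.06, 2.58], [-1.02, 4.17], [0.09, 2.62], [-3.14, 3.14]. Speed limits (rad/s): [2.57, 2.57, 3.14, 3.14, 3.14, 3.14].

INTERFACE

Orientations are given as a unit quaternion [w, x, y, z].
In Python, from plant import state, optics, manip, silhouettes, place_of gives the robot as it stands. The module is installed in compiled form; this text tells all that it offers.
- The arm moves only by the tool jog_arm, never from a script. Its argument "increments" is a list of rows, each an object with "slide": the shift along the tool's x, y, z in mm, a list of three; "rotation": the turn, a rotation vector about the tool's x, y, z in degrees, a list of three. A call has 1 to 20 rows; each row shifts and turns the commanded pose from where the row before left it, along the tool's axes as they then stand; what a row does not reach is not made up. A row lasts 1/12 s, in which the tool goes at most 41.7 mm and 7.16 degrees, less where a joint would pass 70% of its speed; a pose out of reach is approached as far as the arm can. A call with a gripper value outside its range is refused whole. "fingers" is the opening, from 0 (shut) to 1 (fully open), set as the call begins (left out, the last holds). The fingers move at their own pace and stop on an object; the grip force is fixed at half the most. Time passes only in rows, so rows that do not move let the fingers close. It gives the time, the measured TCP pose, the force and the opening at its end, in the units of the state.
- state(): the state, without advancing time (a new reading comes with each control period).
- optics.grab_frame(name): name is "scene" or "side" or "wrist"; returns a dict with "frame" (384x512x3 uint8, blue, green, red), "camera_matrix" (3x3 intrinsics, pixels), "R" (3x3) and "t" (3): a world point X has camera coordinates R X + t. Camera axes: x right, y down, z forward; pixel columns grow to the right and rows downward; lengths in m; the calibration is good to about 2 mm. A picture is of the moment at which its call begins. There is no depth.
- manip.job_done(): hands the job in, once; it reports no verdict.
Trained networks look in the newest picture that a camera, given by its name, has taken for a name from the list of things; names that differ only in an ending like _2 or _b are one class to them, and where a whole thing is asked for, a point or a joint stands for the part that bears it (a point fixed in the world has none). Each returns a list of dicts, best first, with "score" (0 to 1); they miss things now and then, are a little off and sometimes report something else, mostly with a low value. They report only what shows in the picture. A call takes as long as a camera call. They do not tell look-alikes from the thing itself.
- silhouettes(thing, camera): "mask" (384x512 bool, what is visible of it) and "bbox" ([left, top, right, bottom] in pixels, round what is visible of it).
- place_of(thing, camera): "uv" ([column, row] in pixels: a listed point, or the origin of a listed thing).
The state is a dict: "time": time; "joint_pos": joint angles; "joint_vel": joint speeds; "joint_efforts": joint torques, N m; "tool_pos": TCP position; "tool_rot": TCP orientation; "contact_force": force on the tool from outside, world axes, zero at the start; "ft_torque": the same for the moment, N m; "gripper_width": opening from 0.0 (shut) to 1.0 (fully open).
Only numpy, scipy, OpenCV 4.12 (cv2) and the standard library are available. Lean on these libraries where they do the work, as an engineer would, in place of code of your own. Each camera call takes 0.05 s, during which the arm holds its last target.

## Working session

There is one attempt and no reset: what is moved stays moved. The work goes in short steps, Python scripts to look and compute and a tool call to move; the robot and the scene stay as the last step left them, time stands still between calls to the robot, and variables do not carry over. Pictures are saved under pics/ and viewed, and the job is handed in when it is done.

Besides the shell and the picture viewer there is one more tool, called after "Call:" in YAML: its name, and indented under it one key for each argument. jog_arm: Moves the arm, as the interface text tells. Its arguments: {"type":"object","properties":{"increments":{"type":"array","items":{"type":"object","properties":{"slide":{"type":"array","items":{"type":"number"}},"rotation":{"type":"array","items":{"type":"number"}}}}},"fingers":{"type":"number"}},"required":["increments"]}

```bash
mkdir -p pics
cat > h.py <<'E'
import numpy as np, cv2
from plant import state, optics, manip, silhouettes, place_of
def grab(n,save=None):
    d=optics.grab_frame(n)
    if save: cv2.imwrite('pics/'+save+'.png',d['frame'])
    return d
def proj(d,X):
    c=d['R']@np.asarray(X,float)+np.ravel(d['t']); p=d['camera_matrix']@c; return p[:2]/p[2]
def ray(d,uv,z):
    R=d['R'];t=np.ravel(d['t']);C=-R.T@t
    v=R.T@np.linalg.inv(d['camera_matrix'])@np.array([uv[0],uv[1],1.]); s=(z-C[2])/v[2]; return C+s*v
def st():
    s=state(); print('t',round(s['time'],2),'pos',np.round(s['tool_pos'],4),'rot',np.round(s['tool_rot'],4),'F',np.round(s['contact_force'],1),'g',round(s['gripper_width'],3)); return s
E
python3 - <<'E'
from h import *
s=st(); print(manip.grip_depth)
for c in ['scene','side','wrist']:
    d=grab(c,c+'0'); print(c,'C',np.round(-d['R'].T@np.ravel(d['t']),3))
    for n in ['press','nest','plate','cradle','red_1_top','black_1_top','dropper','specimen_jar','petri']:
        z={'nest':.022,'red_1_top':.074,'black_1_top':.074,'plate':.012}.get(n,0)
        for r in place_of(n,c)[:4]: print(n,round(r['score'],2),np.round(r['uv'],1),np.round(ray(d,r['uv'],z),4))
E
```

```text
t 0.0 pos [6.243e-01 1.000e-04 1.965e-01] rot [-8.000e-04  7.071e-01  7.071e-01 -6.000e-04] F [-0.4  0.1 -0.1] g 0.997
-0.0187
scene C [-0.01  -0.781  0.612]
press 0.55 [275.3 265.4] [ 0.5116 -0.2317  0.    ]
nest 0.58 [271.3 255.7] [ 0.5096 -0.2191  0.022 ]
nest 0.47 [303.5 217.4] [ 0.6888 -0.1493  0.022 ]
nest 0.21 [238.8 237.1] [ 0.497  -0.1108  0.022 ]
plate 0.77 [239.  197.7] [0.6311 0.0615 0.012 ]
plate 0.64 [190.5 194. ] [0.5313 0.1735 0.012 ]
plate 0.64 [158.5 181.7] [0.4953 0.3091 0.012 ]
cradle 0.78 [188.8 197.9] [0.5251 0.1749 0.    ]
red_1_top 0.63 [190.3 195.7] [0.4699 0.067  0.074 ]
red_1_top 0.62 [236.7 236.3] [ 0.4505 -0.1643  0.074 ]
black_1_top 0.57 [255.1 222. ] [ 0.5217 -0.145   0.074 ]
black_1_top 0.55 [275.4 267.1] [ 0.4449 -0.3024  0.074 ]
dropper 0.49 [252.  182.8] [0.7372 0.1293 0.    ]
specimen_jar 0.7 [306.2 220.2] [ 0.7102 -0.1408  0.    ]
petri 0.68 [376.7 284.8] [ 0.6393 -0.424   0.    ]
side C [0.272 0.851 0.796]
press 0.71 [291.2 187.7] [ 0.5102 -0.2286  0.    ]
nest 0.71 [292.1 181.5] [ 0.5111 -0.2377  0.022 ]
plate 0.87 [236.4 303.8] [0.5011 0.3258 0
[... 219 characters left out ...]
0.54 [285.2 183. ] [ 0.5147 -0.1471  0.074 ]
black_1_top 0.24 [302.9 160.9] [ 0.4933 -0.3094  0.074 ]
dropper 0.65 [190.5 235.4] [0.7364 0.1336 0.    ]
dropper 0.47 [224.4 189.6] [ 0.7361 -0.1269  0.    ]
specimen_jar 0.8 [223.1 190.9] [ 0.7372 -0.1179  0.    ]
petri 0.72 [300.8 162.5] [ 0.521  -0.4131  0.    ]
petri 0.59 [272.7 155. ] [ 0.6467 -0.427   0.    ]
petri 0.29 [241.9 260.6] [ 0.5468  0.1737 -0.    ]
wrist C [0.625 0.074 0.374]
press 0.9 [173.4 323.4] [ 0.5102 -0.2267  0.    ]
nest 0.56 [172.8 340.6] [ 0.5142 -0.236   0.022 ]
plate 0.18 [164.3 303.9] [ 0.5043 -0.1868  0.012 ]
black_1_top 0.86 [165.  303.7] [ 0.5259 -0.1418  0.074 ]
dropper 0.95 [370.1  33.7] [0.7437 0.135  0.    ]
```

View pics/scene0.png

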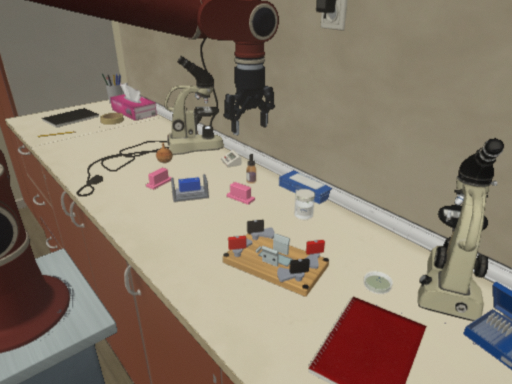

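View pics/side0.png

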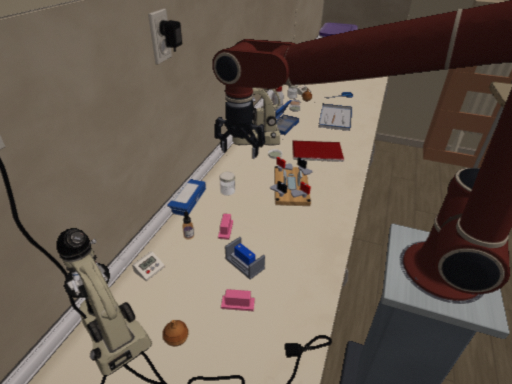

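View pics/wrist0.png

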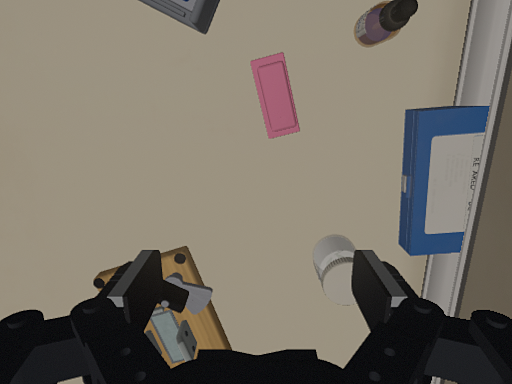

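Blue plate's cradle is at scene (189,190), side (245,257); pink decoys at (158,180) and (240,193); press at scene (275,262). Next, plan wrist views.

Run:
```python
from h import *
from scipy.spatial.transform import Rotation as Ro
d=optics.grab_frame('wrist');s=st()
for uv in [(256,192),(0,0),(511,0),(256,240),(0,250),(511,250)]: print(uv,np.round(ray(d,uv,0.0),3))
for c,pts in {'scene':[(237,238),(316,243),(255,222),(300,263)],'side':[(282,159),(305,185),(302,161),(281,184)]}.items():
    d=optics.grab_frame(c)
    for p in pts: print(c,p,np.round(ray(d,p,.070),4))
for c in ['scene','side']:
    f=optics.grab_frame(c)['frame']
    b=(f[:,:,0].astype(int)-f[:,:,2]>90)
    x0,y0,x1,y1=(170,165,210,205) if c=='scene' else (222,235,270,280)
    y,x=np.nonzero(b[y0:y1,x0:x1]); print(c,x.mean()+x0,y.mean()+y0,len(x))
f=cv2.imread('pics/scene0.png')[210:300,200:350]; g=cv2.imread('pics/side0.png')[140:290,210:330]
cv2.imwrite('pics/c1.png',cv2.resize(f,None,fx=5,fy=5));cv2.imwrite('pics/c2.png',cv2.resize(g,None,fx=4,fy=4))
```

```text
t 1.55 pos [0.625  0.     0.1977] rot [-0.      0.7071  0.7071  0.    ] F [ 0.3 -0.3  0.3] g 1.001
(256, 192) [ 0.624 -0.038  0.   ]
(0, 0) [ 0.363  0.167 -0.   ]
(511, 0) [0.884 0.166 0.   ]
(256, 240) [ 0.624 -0.101  0.   ]
(0, 250) [ 0.297 -0.115  0.   ]
(511, 250) [ 0.948 -0.115  0.   ]
scene (237, 238) [ 0.4504 -0.1656  0.07  ]
scene (316, 243) [ 0.576  -0.2944  0.07  ]
scene (255, 222) [ 0.5254 -0.1401  0.07  ]
scene (300, 263) [ 0.4973 -0.3218  0.07  ]
side (282, 159) [ 0.5719 -0.2997  0.07  ]
side (305, 185) [ 0.4494 -0.1662  0.07  ]
side (302, 161) [ 0.4975 -0.3139  0.07  ]
side (281, 184) [ 0.5279 -0.1416  0.07  ]
scene 188.7037037037037 180.46296296296296 54
side 245.28125 251.8046875 128
```

View pics/c1.png

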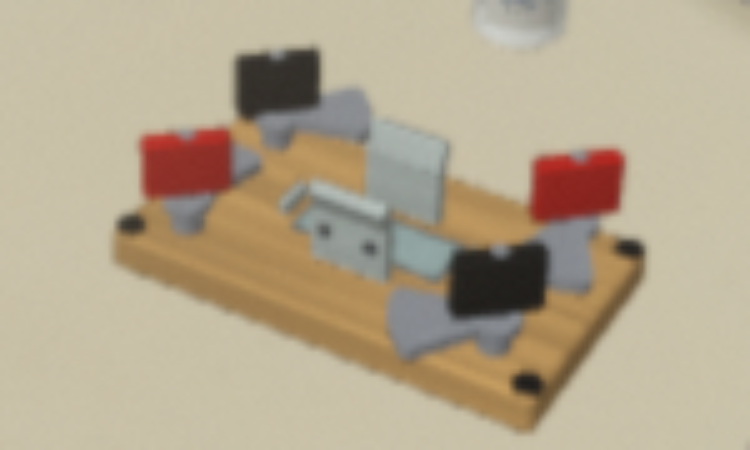

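View pics/c2.png

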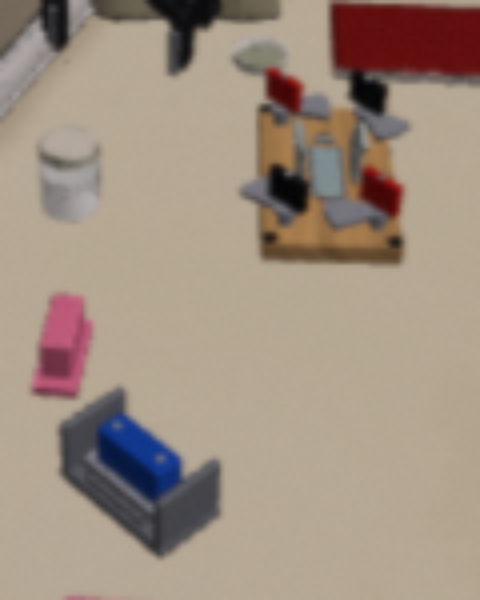

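Call:
jog_arm:
  increments:
    - {"slide": [35,-16,0]}
    - {"slide": [35,-16,0]}
    - {"slide": [35,-16,0]}
    - {"slide": [35,-16,0]}
    - {"slide": [35,-16,0]}
    - {"slide": [35,-16,0]}
    - {"slide": [0,0,0]}
    - {"slide": [0,0,0]}

```text
invalid input
```

Run:
```python
from h import *
st();d=grab('wrist','w1')
for n in ['plate','cradle']:
  for r in place_of(n,'wrist')[:2]: print(n,r['score'],r['uv'],ray(d,r['uv'],.012 if n=='plate' else 0))
f=d['frame'].astype(int)
m=((f[:,:,0]-f[:,:,2]>60)&(f[:,:,0]-f[:,:,1]>40)).astype(np.uint8)
n,l,ss,c=cv2.connectedComponentsWithStats(m)
for i in range(1,n):
  if ss[i,4]>300: print(ss[i],c[i])
```

```text
t 1.75 pos [0.625  0.     0.1977] rot [-0.      0.7071  0.7071  0.    ] F [0.2 0.2 0.4] g 1.001
plate 0.62 [272.9, 95.5] [0.6421855  0.07312196 0.012     ]
[410 226  54  29 318] [436.37106918 243.83018868]
```

View pics/w1.png

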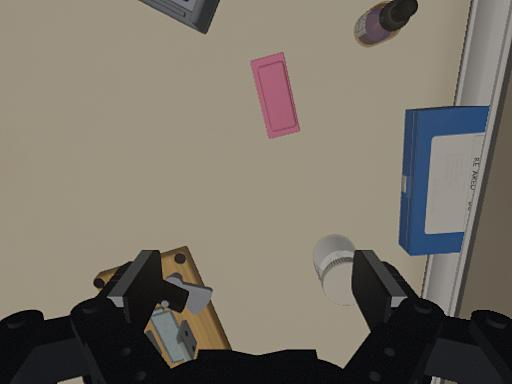

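The arm hadn't moved (the call was refused; the picture is unchanged). I'll retry with rotation in each row.

Call:
jog_arm:
  increments:
    - {"slide": [35,-16,0],"rotation": [0,0,0]}
    - {"slide": [35,-16,0],"rotation": [0,0,0]}
    - {"slide": [35,-16,0],"rotation": [0,0,0]}
    - {"slide": [35,-16,0],"rotation": [0,0,0]}
    - {"slide": [35,-16,0],"rotation": [0,0,0]}
    - {"slide": [35,-16,0],"rotation": [0,0,0]}
    - {"slide": [0,0,0],"rotation": [0,0,0]}
    - {"slide": [0,0,0],"rotation": [0,0,0]}

```text
time: 2.57
tool_pos: [0.5282, 0.2116, 0.1979]
tool_rot: [0.0, 0.706, 0.708, 0.0]
contact_force: [0.3, -0.6, 0.0]
gripper_width: 0.999
```

Run:
```python
from h import *
st();d=grab('wrist','w1')
for n in ['plate','cradle']:
  for r in place_of(n,'wrist')[:2]: print(n,r['score'],r['uv'],ray(d,r['uv'],.012 if n=='plate' else 0))
f=d['frame'].astype(int)
m=((f[:,:,0]-f[:,:,2]>60)&(f[:,:,0]-f[:,:,1]>40)).astype(np.uint8)
n,l,ss,c=cv2.connectedComponentsWithStats(m)
for i in range(1,n):
  if ss[i,4]>300: print(ss[i],c[i])
```

```text
t 2.57 pos [0.5282 0.2116 0.1979] rot [2.000e-04 7.058e-01 7.084e-01 1.000e-04] F [ 0.3 -0.6  0. ] g 0.999
plate 0.87 [264.5, 190.4] [0.53732571 0.17892229 0.012     ]
plate 0.78 [343.6, 266.6] [0.63747558 0.07965785 0.012     ]
cradle 0.9 [262.1, 182.8] [0.53466318 0.18483088 0.        ]
cradle 0.35 [428.8, 221.4] [0.74144975 0.13603479 0.        ]
[ 233  175   63   44 1277] [263.30227095 197.0696946 ]
[470 290  42  25 666] [491.24474474 300.21021021]
```

View pics/w1.png

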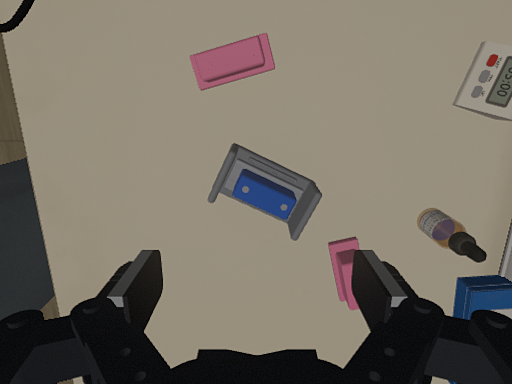

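The blue handle is at (264,195), tilted about 24° down-right, cradle walls at (225,175) and (306,212). I'll fit it finely.

Run:
```python
from h import *
d=grab('wrist');im=d['frame']
f=im.astype(int)
m=((f[:,:,0]-f[:,:,2]>50)&(f[:,:,0]-f[:,:,1]>35)).astype(np.uint8); m[:, :200]=0;m[:,330:]=0
cs,_=cv2.findContours(m,0,1); c=max(cs,key=cv2.contourArea)
print(cv2.minAreaRect(c))
# fit: project the handle box
from scipy.optimize import minimize
def boxmask(p,dims,z0,z1):
    x,y,a=p;R=np.array([[np.cos(a),-np.sin(a)],[np.sin(a),np.cos(a)]])
    P=[]
    for sx in(-1,1):
        for sy in(-1,1):
            q=R@np.array([sx*dims[0]/2,sy*dims[1]/2])+[x,y]
            for z in(z0,z1):P.append(proj(d,[*q,z]))
    h=cv2.convexHull((np.array(P,np.float32)));M=np.zeros((384*4,512*4),np.uint8)
    cv2.fillConvexPoly(M,np.round(h*4).astype(int),1);return M
mm=cv2.resize(m,None,fx=4,fy=4,interpolation=0)
cost=lambda p:-(np.sum(mm&boxmask(p,(.064,.026),.030,.056))/np.sum(mm|boxmask(p,(.064,.026),.030,.056)))
best=min((minimize(cost,[.533,.178,a],method='Nelder-Mead',options=dict(initial_simplex=[[.533,.178,a],[.54,.178,a],[.533,.185,a],[.533,.178,a+.15]],xatol=1e-5,fatol=1e-5)) for a in(-.3,-.45,-.6)),key=lambda r:r.fun)
print(best.x,np.degrees(best.x[2]),best.fun)
cv2.imwrite('pics/w1c.png',cv2.resize(im[130:250,195:335],None,fx=5,fy=5,interpolation=2))
```

```text
((262.4061584472656, 194.8870391845703), (61.43023681640625, 23.813190460205078), 25.513870239257812)
[ 0.53609881  0.18303405 -0.48477152] -27.775362078556658 -0.7200589772803432
```

View pics/w1c.png

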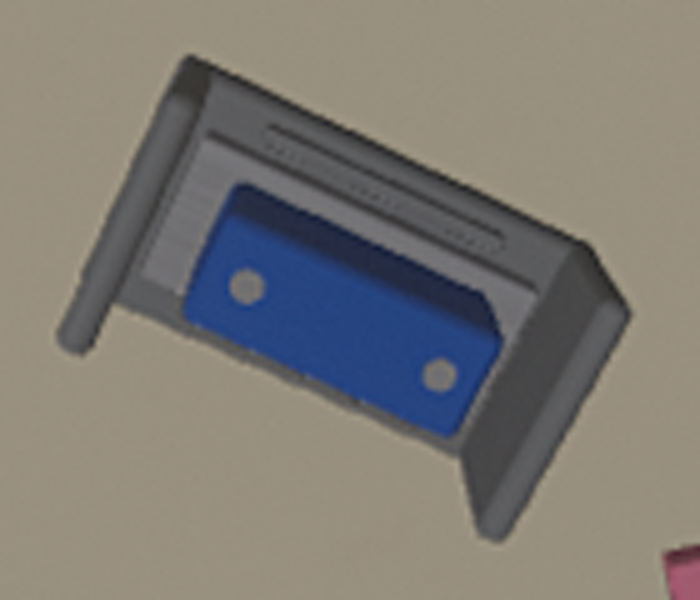

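Run:
```python
from h import *
d=grab('wrist')
q=lambda u,v:(195+(u+.5)/5-.5,130+(v+.5)/5-.5)
P=[ray(d,q(*c),.056)[:2] for c in [(212,212),(500,345),(452,437),(185,315),(247,287),(440,375)]]
P=np.array(P);print(np.round(P,4))
print('mid',P[:4].mean(0),P[4:].mean(0)); v=P[5]-P[4];print(np.degrees(np.arctan2(v[1],v[0])),np.linalg.norm(v))
for a,b in((0,1),(3,2),(0,3),(1,2)): v=P[b]-P[a];print(np.degrees(np.arctan2(v[1],v[0])),np.linalg.norm(v))
# cradle base outer bottom edge, wall tops ends
W=np.array([ray(d,q(*c),.056)[:2] for c in [(75,352),(195,75),(495,540),(615,300)]]);print(W,W.mean(0))
```

```text
[[0.5097 0.2086]
 [0.5685 0.1804]
 [0.559  0.1602]
 [0.5037 0.187 ]
 [0.5165 0.1929]
 [0.5562 0.1739]]
mid [0.53522389 0.18403524] [0.53636883 0.18340806]
-25.588288216194922 0.04404411531830171
-25.630822508179175 0.06517674527324353
-25.871806426605907 0.06147421007346448
-105.42438026395361 0.02242627385766147
-114.93613757639446 0.02233159244343467
[[0.48082614 0.17904553]
 [0.50690542 0.23613102]
 [0.56877701 0.13658079]
 [0.59162368 0.19002078]] [0.53703306 0.18544453]
```

Plate is at about (0.536, 0.183), yaw −25.7°; its lengths of 61–65 mm fit the 64 mm handle.

Call:
jog_arm:
  increments:
    - {"slide": [-28.6,7.8,0],"rotation": [0,0,0]}
    - {"slide": [0,0,13],"rotation": [0,0,-7.1]}
    - {"slide": [0,0,13],"rotation": [0,0,-7.1]}
    - {"slide": [0,0,13],"rotation": [0,0,-7.1]}
    - {"slide": [0,0,13],"rotation": [0,0,-7.1]}
    - {"slide": [0,0,13],"rotation": [0,0,-7.1]}
    - {"slide": [0,0,13],"rotation": [0,0,-7.1]}
    - {"slide": [0,0,13],"rotation": [0,0,-7.1]}
    - {"slide": [0,0,13],"rotation": [0,0,-7.1]}
    - {"slide": [0,0,13],"rotation": [0,0,-7.1]}
    - {"slide": [0,0,0],"rotation": [0,0,0]}
    - {"slide": [0,0,0],"rotation": [0,0,0]}

```text
time: 3.82
tool_pos: [0.5365, 0.1804, 0.0799]
tool_rot: [-0.001, 0.228, 0.974, -0.0]
contact_force: [0.2, 0.5, -0.3]
gripper_width: 0.998
```

```bash
cat >> h.py <<'E'
from scipy.spatial.transform import Rotation as Ro
def go(x,y,yaw=None,z=None):
    s=st();q=s['tool_rot'];R=Ro.from_quat([q[1],q[2],q[3],q[0]]).as_matrix()
    Y=np.degrees(np.arctan2(R[1,1],R[0,1])); p=np.array(s['tool_pos'])
    dd=np.array([x,y,p[2] if z is None else z])-p
    print('jaw yaw',round(Y,2),'tilt',round(np.degrees(np.arccos(-R[2,2])),2),'slide mm',np.round(R.T@dd*1000,1),'rotz',None if yaw is None else round((Y-yaw+180)%360-180,2),'q6',round(s['joint_pos'][5],2))
E
python3 - <<'E'
from h import *
go(.536,.183,64.3,.024); d=grab('side','s2'); cv2.imwrite('pics/s2c.png',cv2.resize(d['frame'][200:300,190:300],None,fx=5,fy=5))
E
```

```text
t 3.82 pos [0.5365 0.1804 0.0799] rot [-9.000e-04  2.281e-01  9.736e-01 -4.000e-04] F [ 0.2  0.5 -0.3] g 0.998
jaw yaw 63.63 tilt 0.12 slide mm [ 1.5  2.2 55.9] rotz -0.67 q6 -0.92
```

View pics/s2c.png

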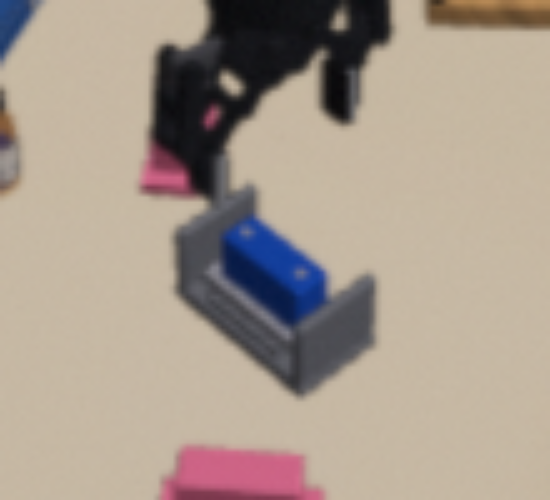

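Run:
```python
from h import *
d=grab('side','s3')
for p in [(.5365,.1804,.08),(.5365+.019,.1804+.038,.093),(.5365-.019,.1804-.038,.093),(.536,.183,.056),(.625,0,.198)]: print(np.round(proj(d,p),1))
```

```text
[244.3 243.4]
[232.5 247.5]
[255.6 232.8]
[244.2 250.2]
[238.9 167.9]
```

View pics/s3.png

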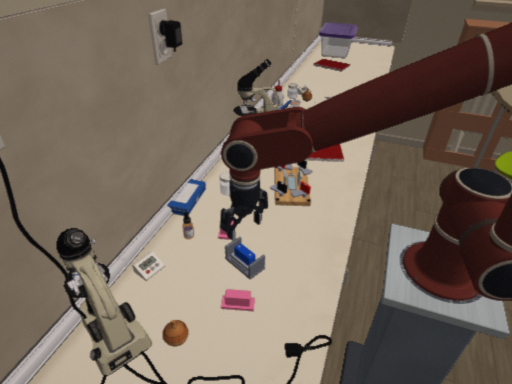

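Run:
```python
from h import *
a=grab('scene','a3');b=grab('side');w=grab('wrist','w3')
X=(.5365,.1804,.08);print(proj(a,X),proj(b,X),proj(w,X),'plate top in wrist',proj(w,(.536,.183,.056)))
u=proj(a,X).astype(int)
cv2.imwrite('pics/a3c.png',cv2.resize(a['frame'][110:230,120:260],None,fx=5,fy=5))
v=proj(b,X).astype(int)
cv2.imwrite('pics/b3c.png',cv2.resize(b['frame'][170:290,180:320],None,fx=5,fy=5))
```

```text
[189.05105402 172.64922906] [244.32801261 243.3856033 ] [254.38696792 224.05166341] plate top in wrist [257.8151445  207.90036415]
```

View pics/a3c.png

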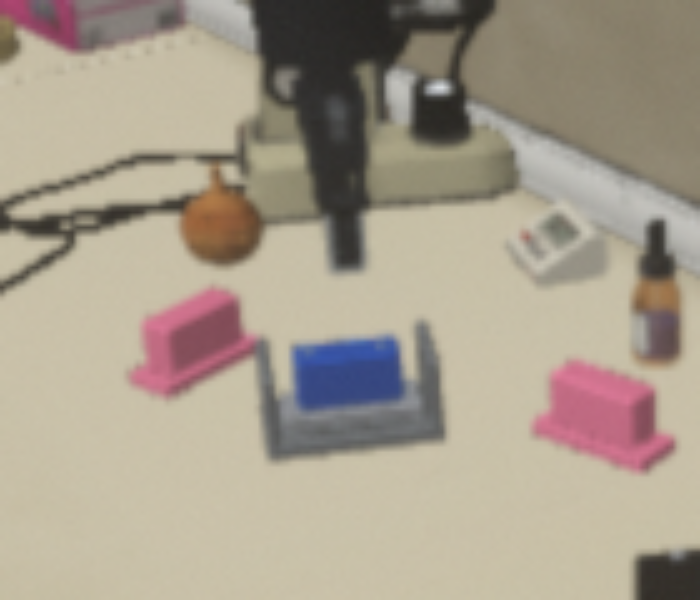

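View pics/b3c.png

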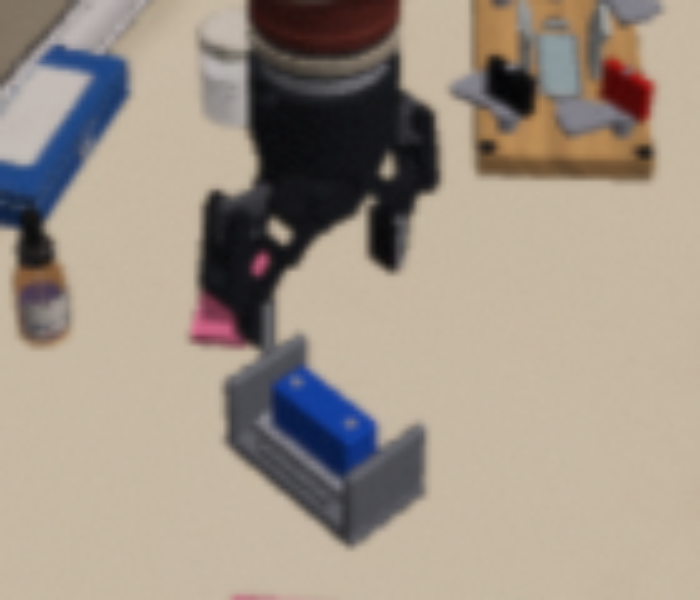

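View pics/w3.png

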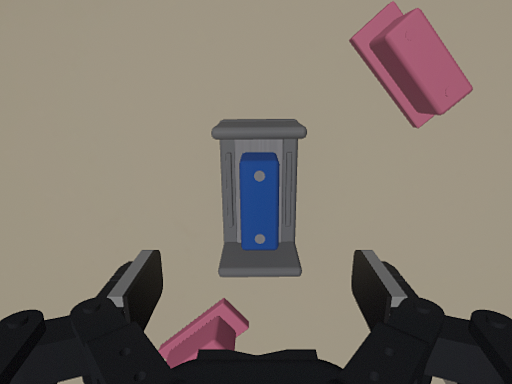

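The wrist picture shows the plate upright between the jaws, screws at (259,175) and (260,238); the axis is aligned. Descend and grip.

Call:
jog_arm:
  increments:
    - {"slide": [1.5,2.2,14],"rotation": [0,0,-0.7]}
    - {"slide": [0,0,14],"rotation": [0,0,0]}
    - {"slide": [0,0,14],"rotation": [0,0,0]}
    - {"slide": [0,0,14],"rotation": [0,0,0]}
    - {"slide": [0,0,0],"rotation": [0,0,0]}
    - {"slide": [0,0,0],"rotation": [0,0,0]}

```text
time: 4.57
tool_pos: [0.5361, 0.184, 0.0246]
tool_rot: [-0.0, 0.22, 0.975, -0.0]
contact_force: [0.3, -0.3, 0.5]
gripper_width: 1.001
```

Call:
jog_arm:
  increments:
    - {"slide": [0,0,0],"rotation": [0,0,0]}
    - {"slide": [0,0,0],"rotation": [0,0,0]}
    - {"slide": [0,0,0],"rotation": [0,0,0]}
    - {"slide": [0,0,0],"rotation": [0,0,0]}
    - {"slide": [0,0,0],"rotation": [0,0,0]}
    - {"slide": [0,0,0],"rotation": [0,0,0]}
    - {"slide": [0,0,0],"rotation": [0,0,0]}
    - {"slide": [0,0,0],"rotation": [0,0,0]}
    - {"slide": [0,0,0],"rotation": [0,0,0]}
    - {"slide": [0,0,0],"rotation": [0,0,0]}
  fingers: 0

```text
time: 5.4
tool_pos: [0.5364, 0.184, 0.0246]
tool_rot: [-0.0, 0.22, 0.976, -0.0]
contact_force: [-0.2, 0.5, 0.2]
gripper_width: 0.001
```

Run:
```python
from h import *
go(.49,.02,17.3,.1)
```

```text
t 5.4 pos [0.5364 0.184  0.0246] rot [-0.      0.2198  0.9755 -0.    ] F [-0.2  0.5  0.2] g 0.001
jaw yaw 64.6 tilt 0.01 slide mm [ -28.5 -168.1  -75.4] rotz 47.3 q6 -0.93
```

Run:
```python
from h import *
a=grab('scene');b=grab('side');w=grab('wrist','w4')
cv2.imwrite('pics/ab4.png',np.hstack([cv2.resize(a['frame'][120:220,130:250],(400,333)),cv2.resize(b['frame'][180:280,180:300],(400,333))]))
X=(.5364,.184,.0246);print(proj(a,X),proj(b,X),proj(w,X))
```

```text
[189.78679812 188.59056127] [243.90387929 258.1606908 ] [256.71605032 226.64801612]
```

View pics/ab4.png

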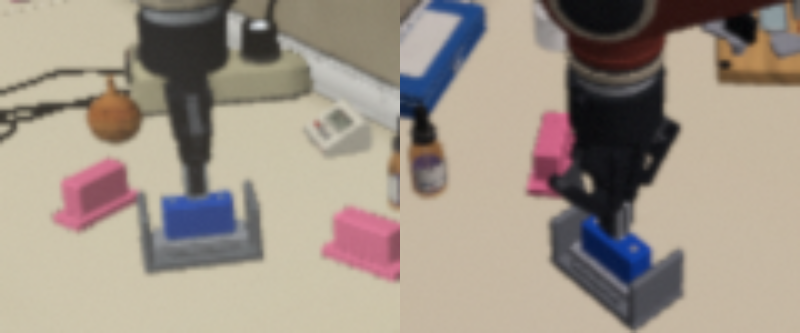

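View pics/w4.png

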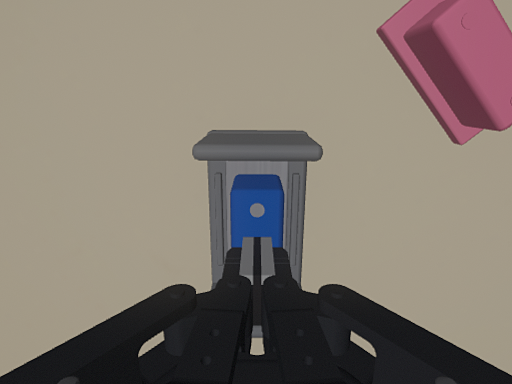

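Run:
```python
from h import *
a=grab('scene','a5');b=grab('side','b5');w=grab('wrist')
P=lambda d:d['camera_matrix']@np.hstack([d['R'],np.reshape(d['t'],(3,1))])
def tri(u,v,a=a,b=b):
    X=cv2.triangulatePoints(P(a),P(b),np.array(u,float),np.array(v,float));return (X[:3]/X[3]).ravel()
print('tip',tri((189.1,178),(247.5,250)))
print('wrist cam C',-w['R'].T@np.ravel(w['t']),'fwd',w['R'][2])
# wall width in wrist at z=.056
l=ray(w,(195,152),.052);r=ray(w,(321,152),.052);print(l,r,np.linalg.norm(l-r))
# handle top width at z .056
l=ray(w,(231,195),.056);r=ray(w,(283,195),.056);print(np.linalg.norm(l-r))
# tip in wrist: 
for z in(.0246,.04,.056,.065,.08): print(z,proj(w,(.5364,.184,z)))
big=np.hstack([cv2.resize(a['frame'][150:210,160:220],(400,400),interpolation=2),cv2.resize(b['frame'][220:280,215:275],(400,400),interpolation=2)])
cv2.imwrite('pics/ab5.png',big)
```

```text
tip [0.53107762 0.18030583 0.06108566]
wrist cam C [0.46975762 0.21590942 0.20082759] fwd [ 0.26166356 -0.1254666  -0.95696934]
[0.48023775 0.17918647 0.052     ] [0.50522163 0.23174228 0.052     ] 0.05819198885285954
0.024311821241937884
0.0246 [256.69631463 226.61002414]
0.04 [256.66528092 237.67876465]
0.056 [256.62698413 251.3380136 ]
0.065 [256.60203867 260.23526607]
0.08 [256.55349652 277.54871073]
```

View pics/ab5.png

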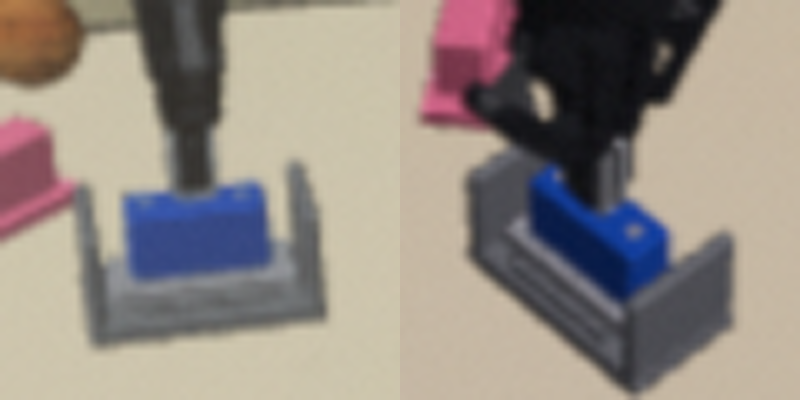

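Scene (189,178) and side (245,251) show the shut fingers' ends resting just above the handle top, z≈0.059, though the reported TCP is z=0.025: the real tips are about 34 mm higher than reported. I'll open and recheck that offset.

Call:
jog_arm:
  increments:
    - {"slide": [0,0,0],"rotation": [0,0,0]}
    - {"slide": [0,0,0],"rotation": [0,0,0]}
    - {"slide": [0,0,0],"rotation": [0,0,0]}
    - {"slide": [0,0,0],"rotation": [0,0,0]}
    - {"slide": [0,0,0],"rotation": [0,0,0]}
    - {"slide": [0,0,0],"rotation": [0,0,0]}
    - {"slide": [0,0,0],"rotation": [0,0,0]}
    - {"slide": [0,0,0],"rotation": [0,0,0]}
  fingers: 1

```text
time: 6.37
tool_pos: [0.5364, 0.184, 0.0247]
tool_rot: [-0.0, 0.22, 0.976, -0.0]
contact_force: [-0.3, -0.6, 0.2]
gripper_width: 1.003
```

Run:
```python
from h import *
a=grab('scene','a6');b=grab('side','b6')
for z in (.0246,.0376,.06,.073):
  for sg in(1,-1):
    X=(.5364+sg*.0425*.43,.184+sg*.0425*.903,z); print(z,sg,np.round(proj(a,X),1),np.round(proj(b,X),1))
big=np.hstack([cv2.resize(a['frame'][140:220,150:230],(400,400),interpolation=2),cv2.resize(b['frame'][200:280,205:285],(400,400),interpolation=2)])
cv2.imwrite('pics/ab6.png',big)
st()
```

```text
0.0246 1 [188.3 182.4] [232.7 266. ]
0.0246 -1 [191.4 195.2] [254.6 250.7]
0.0376 1 [188.  178.7] [232.6 262.8]
0.0376 -1 [191.1 191.3] [254.7 247.5]
0.06 1 [187.4 172.2] [232.5 257.1]
0.06 -1 [190.5 184.6] [254.8 242. ]
0.073 1 [187.1 168.4] [232.4 253.8]
0.073 -1 [190.2 180.6] [254.9 238.7]
t 6.47 pos [0.5364 0.184  0.0247] rot [-0.      0.2199  0.9755  0.    ] F [ 0.6  0.8 -0.2] g 0.998
```

View pics/ab6.png

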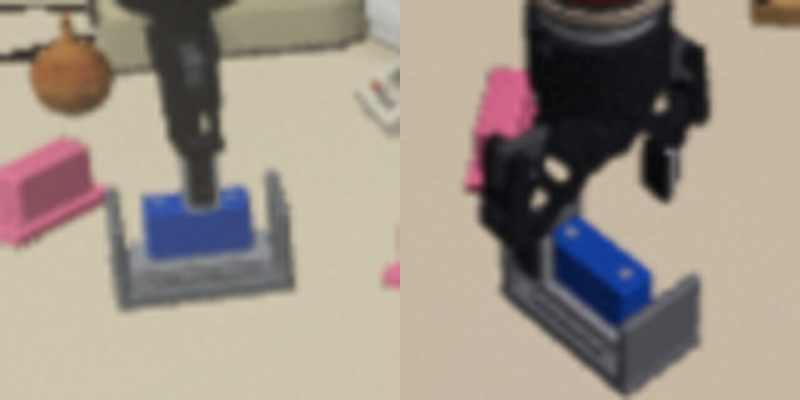

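Open tips at scene (190.6,182) and side (231,255.6): z≈0.067, so offset ≈ 33 mm shut, ≈ 42 mm open. Descend 33 mm more and grip.

Call:
jog_arm:
  increments:
    - {"slide": [0,0,11],"rotation": [0,0,0]}
    - {"slide": [0,0,11],"rotation": [0,0,0]}
    - {"slide": [0,0,11],"rotation": [0,0,0]}
    - {"slide": [0,0,0],"rotation": [0,0,0]}
    - {"slide": [0,0,0],"rotation": [0,0,0]}

```text
time: 6.88
tool_pos: [0.5348, 0.1837, -0.0103]
tool_rot: [-0.002, 0.22, 0.976, -0.001]
contact_force: [0.2, 0.5, -0.3]
gripper_width: 1.002
```

Call:
jog_arm:
  increments:
    - {"slide": [0,0,0],"rotation": [0,0,0]}
    - {"slide": [0,0,0],"rotation": [0,0,0]}
    - {"slide": [0,0,0],"rotation": [0,0,0]}
    - {"slide": [0,0,0],"rotation": [0,0,0]}
    - {"slide": [0,0,0],"rotation": [0,0,0]}
    - {"slide": [0,0,0],"rotation": [0,0,0]}
    - {"slide": [0,0,0],"rotation": [0,0,0]}
    - {"slide": [0,0,0],"rotation": [0,0,0]}
  fingers: 0

```text
time: 7.55
tool_pos: [0.537, 0.1842, -0.0076]
tool_rot: [0.001, 0.22, 0.976, 0.0]
contact_force: [0.8, -0.0, 3.5]
gripper_width: 0.297
```

Run:
```python
from h import *
go(.49,.02,17.3,.1)
a=grab('scene','a7');b=grab('side','b7')
big=np.hstack([cv2.resize(a['frame'][140:220,150:230],(400,400),interpolation=2),cv2.resize(b['frame'][200:280,205:285],(400,400),interpolation=2)])
cv2.imwrite('pics/ab7.png',big)
```

```text
t 7.55 pos [ 0.537   0.1842 -0.0076] rot [6.000e-04 2.199e-01 9.755e-01 3.000e-04] F [ 0.8 -0.   3.5] g 0.297
jaw yaw 64.6 tilt 0.07 slide mm [ -28.1 -168.4 -107.7] rotz 47.3 q6 -0.93
```

View pics/ab7.png

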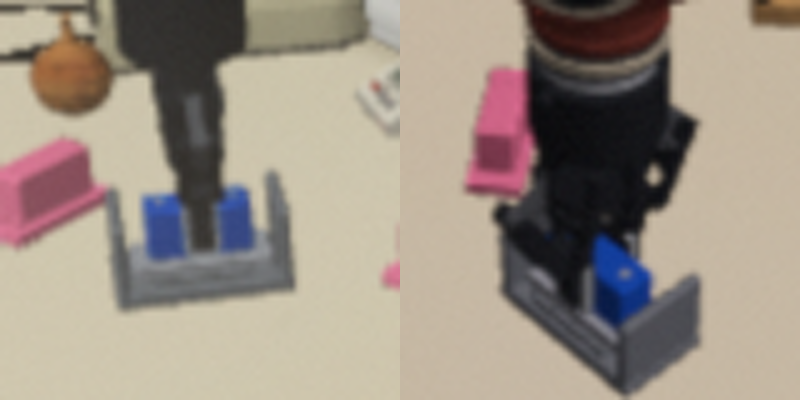

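Gripped (opening 0.297 ≈ 25 mm matches the 26 mm handle). Lift out and carry to open worktop.

Call:
jog_arm:
  increments:
    - {"slide": [0,0,-22],"rotation": [0,0,0]}
    - {"slide": [0,0,-22],"rotation": [0,0,0]}
    - {"slide": [0,0,-22],"rotation": [0,0,0]}
    - {"slide": [-5.6,-33.7,0],"rotation": [0,0,0]}
    - {"slide": [-5.6,-33.7,0],"rotation": [0,0,0]}
    - {"slide": [-5.6,-33.7,0],"rotation": [0,0,0]}
    - {"slide": [-5.6,-33.7,0],"rotation": [0,0,0]}
    - {"slide": [-5.6,-33.7,0],"rotation": [0,0,0]}
    - {"slide": [0,0,9],"rotation": [0,0,6.75]}
    - {"slide": [0,0,9],"rotation": [0,0,6.75]}
    - {"slide": [0,0,9],"rotation": [0,0,6.75]}
    - {"slide": [0,0,9],"rotation": [0,0,6.75]}
    - {"slide": [0,0,9],"rotation": [0,0,6.75]}
    - {"slide": [0,0,9],"rotation": [0,0,6.75]}
    - {"slide": [0,0,9],"rotation": [0,0,6.75]}
    - {"slide": [0,0,0],"rotation": [0,0,0]}
    - {"slide": [0,0,0],"rotation": [0,0,0]}

```text
time: 9.07
tool_pos: [0.4879, 0.02, -0.0066]
tool_rot: [-0.001, 0.591, 0.807, -0.001]
contact_force: [0.4, 0.6, -1.6]
gripper_width: 0.292
```

Run:
```python
from h import *
go(.49,.02,17.3,-.0185)
a=grab('scene','a8');b=grab('side','b8')
big=np.hstack([cv2.resize(a['frame'][160:260,160:260],(400,400),interpolation=2),cv2.resize(b['frame'][150:250,215:315],(400,400),interpolation=2)])
cv2.imwrite('pics/ab8.png',big)
```

```text
t 9.07 pos [ 0.4879  0.02   -0.0066] rot [-1.400e-03  5.911e-01  8.066e-01 -8.000e-04] F [ 0.4  0.6 -1.6] g 0.292
jaw yaw 17.52 tilt 0.18 slide mm [-0.6  2.  11.9] rotz 0.22 q6 -0.42
```

View pics/ab8.png

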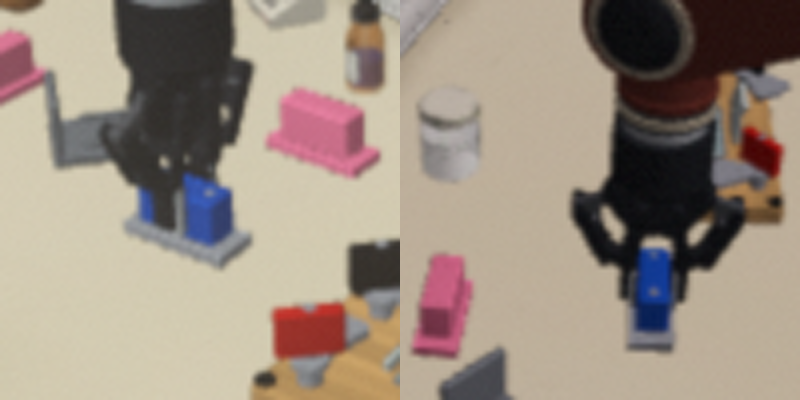

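The plate hangs level in the jaws over bare worktop, scene (207,215). Lower it.

Call:
jog_arm:
  increments:
    - {"slide": [0,0,4],"rotation": [0,0,0]}
    - {"slide": [0,0,4],"rotation": [0,0,0]}
    - {"slide": [0,0,3],"rotation": [0,0,0]}
    - {"slide": [0,0,0],"rotation": [0,0,0]}
    - {"slide": [0,0,0],"rotation": [0,0,0]}

```text
time: 9.58
tool_pos: [0.4891, 0.0199, -0.0166]
tool_rot: [-0.0, 0.592, 0.806, -0.0]
contact_force: [-0.3, 0.3, -2.6]
gripper_width: 0.297
```

Call:
jog_arm:
  increments:
    - {"slide": [0,0,1.5],"rotation": [0,0,0]}
    - {"slide": [0,0,1],"rotation": [0,0,0]}
    - {"slide": [0,0,0],"rotation": [0,0,0]}
    - {"slide": [0,0,0],"rotation": [0,0,0]}

```text
time: 9.92
tool_pos: [0.4894, 0.0198, -0.0188]
tool_rot: [-0.0, 0.592, 0.806, -0.0]
contact_force: [0.2, 0.4, -1.9]
gripper_width: 0.298
```

Call:
jog_arm:
  increments:
    - {"slide": [0,0,1],"rotation": [0,0,0]}
    - {"slide": [0,0,0],"rotation": [0,0,0]}
    - {"slide": [0,0,0],"rotation": [0,0,0]}

```text
time: 10.17
tool_pos: [0.4897, 0.0198, -0.0196]
tool_rot: [0.0, 0.592, 0.806, 0.0]
contact_force: [-0.1, -0.8, -1.9]
gripper_width: 0.295
```

Call:
jog_arm:
  increments:
    - {"slide": [0,0,0],"rotation": [0,0,0]}
    - {"slide": [0,0,0],"rotation": [0,0,0]}
    - {"slide": [0,0,0],"rotation": [0,0,0]}
    - {"slide": [0,0,0],"rotation": [0,0,0]}
    - {"slide": [0,0,0],"rotation": [0,0,0]}
    - {"slide": [0,0,0],"rotation": [0,0,0]}
  fingers: 1

```text
time: 10.67
tool_pos: [0.4895, 0.0198, -0.0197]
tool_rot: [0.0, 0.592, 0.806, 0.0]
contact_force: [-0.8, 0.3, -0.1]
gripper_width: 1.005
```

Call:
jog_arm:
  increments:
    - {"slide": [0,0,-28],"rotation": [0,0,0]}
    - {"slide": [0,0,-28],"rotation": [0,0,0]}
    - {"slide": [0,0,-28],"rotation": [0,0,7]}
    - {"slide": [0,0,-10],"rotation": [0,0,7]}
    - {"slide": [0,0,0],"rotation": [0,0,7]}
    - {"slide": [0,0,0],"rotation": [0,0,7]}
    - {"slide": [0,0,0],"rotation": [0,0,7]}
    - {"slide": [0,0,0],"rotation": [0,0,7]}
    - {"slide": [0,0,0],"rotation": [0,0,7]}
    - {"slide": [0,0,0],"rotation": [0,0,7]}
    - {"slide": [0,0,0],"rotation": [0,0,7]}
    - {"slide": [0,0,0],"rotation": [0,0,7]}
    - {"slide": [0,0,0],"rotation": [0,0,7]}
    - {"slide": [0,0,0],"rotation": [0,0,7]}
    - {"slide": [0,0,0],"rotation": [0,0,6]}
    - {"slide": [0,0,0],"rotation": [0,0,0]}
    - {"slide": [0,0,0],"rotation": [0,0,0]}

```text
time: 12.08
tool_pos: [0.4894, 0.0198, 0.0742]
tool_rot: [0.0, 0.988, 0.152, -0.0]
contact_force: [0.0, -0.1, 0.3]
gripper_width: 0.999
```

Run:
```python
from h import *
go(.49,.02,-72.7)
w=grab('wrist','w9')
for r in place_of('plate','wrist')[:2]: print(r['score'],r['uv'],ray(w,r['uv'],0))
f=w['frame'];f=cv2.resize(f,(768,576),interpolation=2);cv2.imwrite('pics/w9b.png',f)
```

```text
t 12.08 pos [0.4894 0.0198 0.0742] rot [ 0.      0.9884  0.1522 -0.    ] F [ 0.  -0.1  0.3] g 0.999
jaw yaw -72.49 tilt 0.0 slide mm [ 0.6  0.  -0. ] rotz 0.21 q6 1.15
0.9 [256.6, 195.4] [0.48576701 0.01874582 0.        ]
```

View pics/w9b.png

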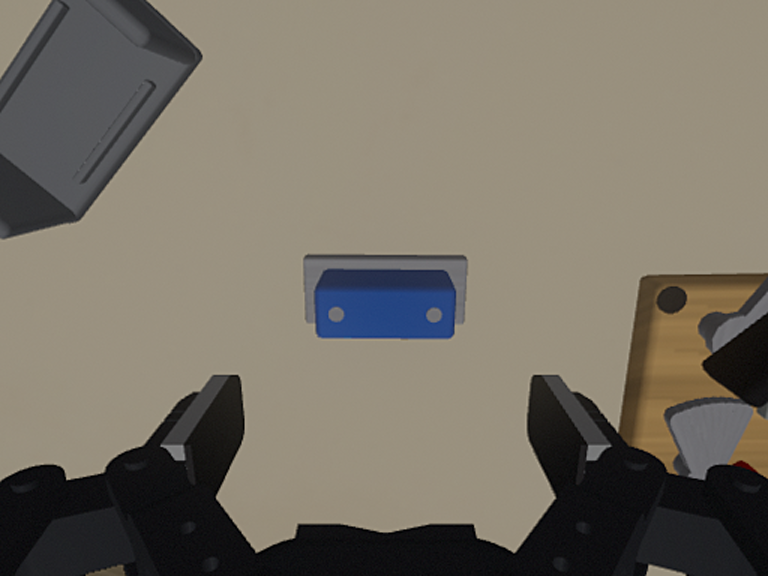

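The plate lies flat at (257,205), screws at (224,209) and (289,210), square to the jaws.

Run:
```python
from h import *
w=grab('wrist')
A=ray(w,(336.5/1.5-.3,314.5/1.5-.3),.044);B=ray(w,(434/1.5-.3,315/1.5-.3),.044);print(A,B,np.linalg.norm(A-B),(A+B)/2,np.degrees(np.arctan2(*(B-A)[1::-1])))
C=[ray(w,(u/1.5,v/1.5),.010) for u,v in((304,256),(467,257))];print(C,np.linalg.norm(C[0]-C[1]))
m=(A+B)/2
go(m[0],m[1],-72.7,-.021)
```

```text
[0.48291851 0.04089098 0.044     ] [ 0.49585462 -0.00109649  0.044     ] 0.043935075304897764 [0.48938656 0.01989724 0.044     ] -72.87621812431797
[array([0.49528106, 0.06462718, 0.01      ]), array([ 0.51950692, -0.01424187,  0.01      ])] 0.08250586879609031
t 12.23 pos [0.4893 0.0198 0.0741] rot [-0.000e+00  9.884e-01  1.516e-01 -1.000e-04] F [-0.1  0.5  0.8] g 0.997
jaw yaw -72.56 tilt 0.01 slide mm [ 0.1 -0.  95.1] rotz 0.14 q6 1.15
```

Call:
jog_arm:
  increments:
    - {"slide": [0,0,24],"rotation": [0,0,0]}
    - {"slide": [0,0,24],"rotation": [0,0,0]}
    - {"slide": [0,0,24],"rotation": [0,0,0]}
    - {"slide": [0,0,14],"rotation": [0,0,0]}
    - {"slide": [0,0,9],"rotation": [0,0,0]}
    - {"slide": [0,0,0],"rotation": [0,0,0]}
    - {"slide": [0,0,0],"rotation": [0,0,0]}

```text
time: 12.82
tool_pos: [0.4895, 0.0198, -0.0207]
tool_rot: [-0.0, 0.989, 0.151, -0.0]
contact_force: [-0.2, 0.7, -0.2]
gripper_width: 1.002
```

Call:
jog_arm:
  increments:
    - {"slide": [0,0,0],"rotation": [0,0,0]}
    - {"slide": [0,0,0],"rotation": [0,0,0]}
    - {"slide": [0,0,0],"rotation": [0,0,0]}
    - {"slide": [0,0,0],"rotation": [0,0,0]}
    - {"slide": [0,0,0],"rotation": [0,0,0]}
    - {"slide": [0,0,0],"rotation": [0,0,0]}
  fingers: 0

```text
time: 13.32
tool_pos: [0.4912, 0.0196, -0.019]
tool_rot: [0.0, 0.989, 0.151, 0.002]
contact_force: [-0.3, -0.8, 5.6]
gripper_width: 0.739
```

Run:
```python
from h import *
go(.512,-.2305,-72.7)
a=grab('scene','a10');b=grab('side','b10')
big=np.hstack([cv2.resize(a['frame'][160:260,160:260],(400,400),interpolation=2),cv2.resize(b['frame'][150:250,215:315],(400,400),interpolation=2)])
cv2.imwrite('pics/ab10.png',big)
```

```text
t 13.32 pos [ 0.4912  0.0196 -0.019 ] rot [4.000e-04 9.886e-01 1.509e-01 1.700e-03] F [-0.3 -0.8  5.6] g 0.739
jaw yaw -72.65 tilt 0.2 slide mm [-5.480e+01  2.449e+02  1.000e-01] rotz 0.05 q6 1.16
```

View pics/ab10.png

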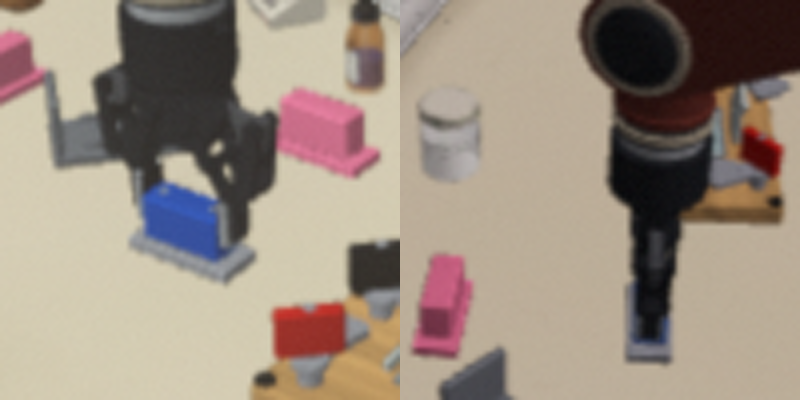

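Call:
jog_arm:
  increments:
    - {"slide": [0,0,-30],"rotation": [0,0,0]}
    - {"slide": [0,0,-30],"rotation": [0,0,0]}
    - {"slide": [0,0,-30],"rotation": [0,0,0]}
    - {"slide": [-16,34,-10],"rotation": [0,0,0]}
    - {"slide": [-16,34,-10],"rotation": [0,0,0]}
    - {"slide": [-16,34,-10],"rotation": [0,0,0]}
    - {"slide": [-16,34,-10],"rotation": [0,0,0]}
    - {"slide": [-16,34,-10],"rotation": [0,0,0]}
    - {"slide": [-16,34,-10],"rotation": [0,0,0]}
    - {"slide": [-16,34,-10],"rotation": [0,0,0]}
    - {"slide": [0,0,0],"rotation": [0,0,0]}
    - {"slide": [0,0,0],"rotation": [0,0,0]}
    - {"slide": [0,0,0],"rotation": [0,0,0]}

```text
time: 14.5
tool_pos: [0.4529, -0.2401, 0.1383]
tool_rot: [-0.001, 0.989, 0.151, -0.001]
contact_force: [0.5, 0.5, -2.0]
gripper_width: 0.739
```

Run:
```python
from h import *
go(.512,-.2305,-72.7)
w=grab('wrist','w11')
for n,z in [('press',0),('nest',.022),('red_1_top',.074),('black_1_top',.074)]:
  for r in place_of(n,'wrist')[:3]: print(n,round(r['score'],2),np.round(r['uv'],1),np.round(ray(w,r['uv'],z),4))
f=cv2.resize(w['frame'],(768,576),interpolation=2);cv2.imwrite('pics/w11b.png',f)
```

```text
t 14.5 pos [ 0.4529 -0.2401  0.1383] rot [-9.000e-04  9.886e-01  1.506e-01 -5.000e-04] F [ 0.5  0.5 -2. ] g 0.739
jaw yaw -72.68 tilt 0.12 slide mm [59.3  8.5 -0.1] rotz 0.02 q6 0.64
press 0.66 [262.1 107.9] [ 0.5136 -0.2262  0.    ]
nest 0.87 [266.6 113.6] [ 0.5109 -0.2309  0.022 ]
red_1_top 0.95 [161.5 168.8] [ 0.4509 -0.165   0.074 ]
black_1_top 0.63 [149.6  59.3] [ 0.524  -0.1406  0.074 ]
```

View pics/w11b.png

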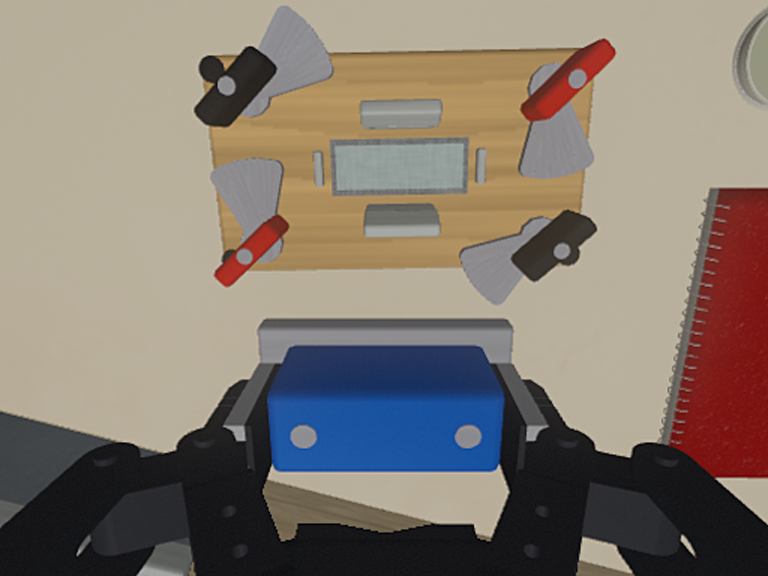

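Clear top view of the press: knob screws (in the 768-px picture) at black_2 (226,86), red_1 (577,78), red_2 (244,257), black_1 (562,251); nest floor around (400,166). The plate is level in the jaws.

Run:
```python
from h import *
w=grab('wrist')
q=lambda u,v:((u+.5)/1.5-.5,(v+.5)/1.5-.5)
K={'b2':(226,86),'r1':(577,78),'r2':(244,257),'b1':(562,251)}
loc={'r1':(.08,.04),'r2':(-.08,-.04),'b1':(.08,-.04),'b2':(-.08,.04)}
P={k:ray(w,q(*v),.074)[:2] for k,v in K.items()};print({k:np.round(v,4) for k,v in P.items()})
def fit(L,W):
    L=np.array(L);W=np.array(W);l=L-L.mean(0);x=W-W.mean(0)
    a=np.arctan2((l[:,0]*x[:,1]-l[:,1]*x[:,0]).sum(),(l*x).sum());R=np.array([[np.cos(a),-np.sin(a)],[np.sin(a),np.cos(a)]])
    c=W.mean(0)-R@L.mean(0);print('c',c,'yaw',np.degrees(a),'res mm',np.round((W-(L@R.T+c))*1000,1).tolist());return c,a
fit([loc[k] for k in P],[P[k] for k in P])
# nest corners z .022
N=[(331,140),(467,138),(468,193),(335,195)]
fit([(-.044,.021),(.044,.021),(.044,-.021),(-.044,-.021)],[ray(w,q(*v),.022)[:2] for v in N])
# board top corners z .022: TR(592,50) ,BL(228,270)? 
# plate relative to gripper: screws & sole edge
z0=.1383+.0196
s=st()
for dz in(.055,.06,.063,.065):
  A=ray(w,q(303,437),s['tool_pos'][2]+dz);B=ray(w,q(468,437),s['tool_pos'][2]+dz);m=(A+B)/2;print(dz,np.linalg.norm(A-B),m-s['tool_pos'],np.degrees(np.arctan2(*(B-A)[1::-1])))
cv2.imwrite('pics/w11c.png',cv2.resize(w['frame'][0:200,130:410],None,fx=2.8,fy=2.8,interpolation=2))
```

```text
{'b2': array([ 0.5259, -0.14  ]), 'r1': array([ 0.5772, -0.2922]), 'r2': array([ 0.4496, -0.1654]), 'b1': array([ 0.5008, -0.318 ])}
c [ 0.51337814 -0.22890609] yaw -71.42317710305963 res mm [[0.1, 0.3], [0.4, -0.2], [-0.3, 0.4], [-0.1, -0.5]]
c [ 0.51351711 -0.22955575] yaw -71.36815235508926 res mm [[-3.5, -5.8], [-7.1, 3.4], [3.6, 5.4], [7.0, -3.0]]
t 14.8 pos [ 0.4535 -0.2396  0.1387] rot [-3.000e-04  9.884e-01  1.517e-01 -3.000e-04] F [ 0.4 -0.2 -2.6] g 0.738
0.055 0.047293967457101634 [-0.00605795 -0.00185496  0.055     ] -72.53421860015288
0.06 0.04533840258532572 [-0.0028556  -0.00085392  0.06      ] -72.53421860015288
0.063 0.04416506366226013 [-0.00093419 -0.0002533   0.063     ] -72.5342186001529
0.065 0.04338283771354975 [0.00034676 0.00014712 0.065     ] -72.53421860015294
```

View pics/w11c.png

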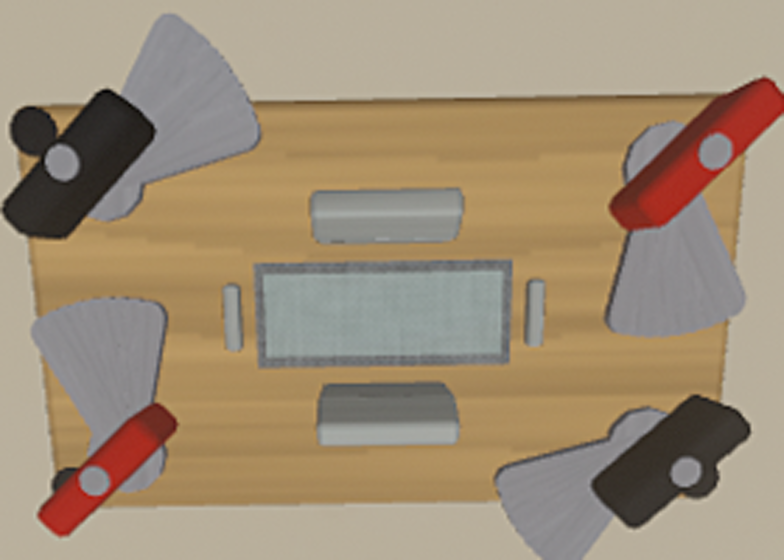

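The press fit is tight (residuals under 0.5 mm): centre (0.5134, −0.2291), yaw −71.4°. Move over it.

Call:
jog_arm:
  increments:
    - {"slide": [30,4,0],"rotation": [0,0,-1.2]}
    - {"slide": [30,4,0],"rotation": [0,0,0]}
    - {"slide": [0,0,25],"rotation": [0,0,0]}
    - {"slide": [0,0,25],"rotation": [0,0,0]}
    - {"slide": [0,0,20],"rotation": [0,0,0]}
    - {"slide": [0,0,0],"rotation": [0,0,0]}
    - {"slide": [0,0,0],"rotation": [0,0,0]}
    - {"slide": [0,0,0],"rotation": [0,0,0]}

```text
time: 15.47
tool_pos: [0.5139, -0.2301, 0.0706]
tool_rot: [0.001, 0.987, 0.161, 0.001]
contact_force: [1.1, -0.3, -1.4]
gripper_width: 0.735
```

Run:
```python
from h import *
go(.5137,-.2291,-71.4,.004)
w=grab('wrist','w12')
f=cv2.resize(w['frame'],(768,576),interpolation=2);cv2.imwrite('pics/w12b.png',f)
```

```text
t 15.47 pos [ 0.5139 -0.2301  0.0706] rot [6.000e-04 9.869e-01 1.614e-01 7.000e-04] F [ 1.1 -0.3 -1.4] g 0.735
jaw yaw -71.42 tilt 0.11 slide mm [ 0.1 -1.1 66.6] rotz -0.02 q6 0.69
```

View pics/w12b.png

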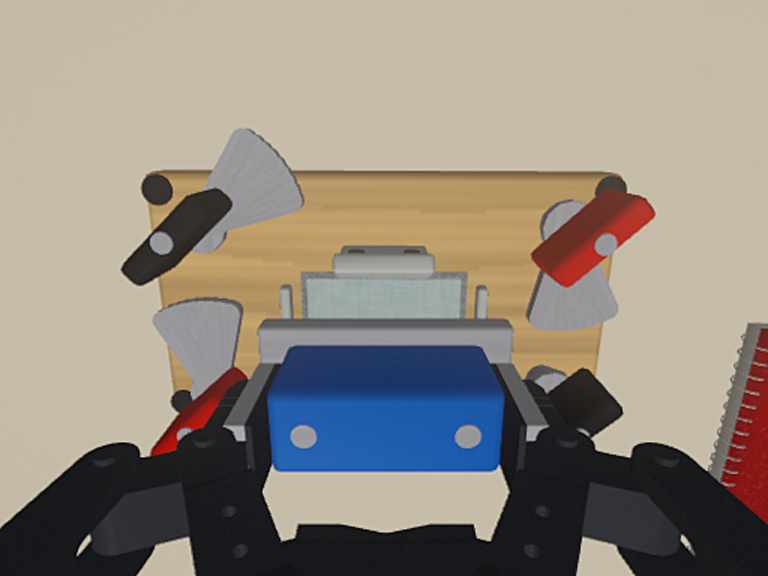

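Plate is square over the nest (mat centre column 384, plate 386). Lower.

Call:
jog_arm:
  increments:
    - {"slide": [0.1,-0.8,15],"rotation": [0,0,0]}
    - {"slide": [0,0,12],"rotation": [0,0,0]}
    - {"slide": [0,0,10],"rotation": [0,0,0]}
    - {"slide": [0,0,8],"rotation": [0,0,0]}
    - {"slide": [0,0,8],"rotation": [0,0,0]}
    - {"slide": [0,0,5],"rotation": [0,0,0]}
    - {"slide": [0,0,0],"rotation": [0,0,0]}
    - {"slide": [0,0,0],"rotation": [0,0,0]}

```text
time: 16.18
tool_pos: [0.5127, -0.229, 0.0109]
tool_rot: [-0.0, 0.987, 0.161, -0.0]
contact_force: [-0.7, -0.2, -1.2]
gripper_width: 0.738
```

Run:
```python
from h import *
go(.5137,-.2291,-71.4,.003)
```

```text
t 16.18 pos [ 0.5127 -0.229   0.0109] rot [-2.000e-04  9.869e-01  1.612e-01 -2.000e-04] F [-0.7 -0.2 -1.2] g 0.738
jaw yaw -71.45 tilt 0.04 slide mm [0.9 0.4 7.9] rotz -0.05 q6 0.69
```

Call:
jog_arm:
  increments:
    - {"slide": [0.5,0.3,3],"rotation": [0,0,0]}
    - {"slide": [0,0,3],"rotation": [0,0,0]}
    - {"slide": [0,0,1],"rotation": [0,0,0]}
    - {"slide": [0,0,0],"rotation": [0,0,0]}
    - {"slide": [0,0,0],"rotation": [0,0,0]}

```text
time: 16.6
tool_pos: [0.5134, -0.2292, 0.0042]
tool_rot: [-0.0, 0.987, 0.161, -0.0]
contact_force: [-0.8, -0.4, -2.5]
gripper_width: 0.737
```

Run:
```python
from h import *
go(.5137,-.2291,-71.4,.003)
a=grab('scene','a13');b=grab('side','b13')
big=np.hstack([cv2.resize(a['frame'][205:305,220:340],(400,333),interpolation=2),cv2.resize(b['frame'][130:230,235:355],(400,333),interpolation=2)])
cv2.imwrite('pics/ab13.png',big)
```

```text
t 16.6 pos [ 0.5134 -0.2292  0.0042] rot [-0.      0.9869  0.1612 -0.    ] F [-0.8 -0.4 -2.5] g 0.737
jaw yaw -71.45 tilt 0.0 slide mm [ 0.3 -0.   1.2] rotz -0.05 q6 0.69
```

View pics/ab13.png

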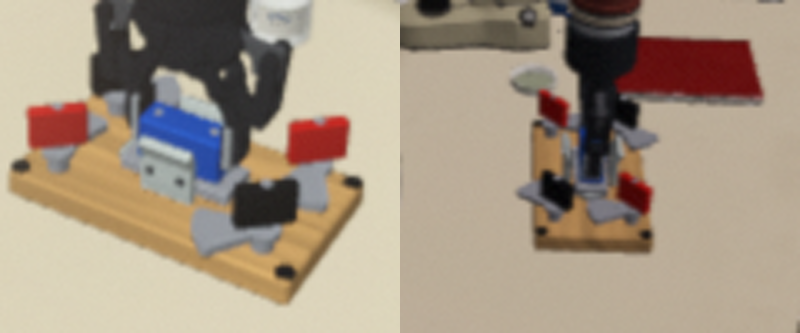

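Plate is between the cheeks, nearly seated. Last 1.5 mm, then release.

Call:
jog_arm:
  increments:
    - {"slide": [0.2,0,1],"rotation": [0,0,0]}
    - {"slide": [0,0,0.5],"rotation": [0,0,0]}
    - {"slide": [0,0,0],"rotation": [0,0,0]}
    - {"slide": [0,0,0],"rotation": [0,0,0]}

```text
time: 17.03
tool_pos: [0.5138, -0.2293, 0.0031]
tool_rot: [0.0, 0.987, 0.161, 0.0]
contact_force: [-0.3, 0.7, 1.5]
gripper_width: 0.739
```

Call:
jog_arm:
  increments:
    - {"slide": [0,0,0],"rotation": [0,0,0]}
    - {"slide": [0,0,0],"rotation": [0,0,0]}
    - {"slide": [0,0,0],"rotation": [0,0,0]}
    - {"slide": [0,0,0],"rotation": [0,0,0]}
    - {"slide": [0,0,0],"rotation": [0,0,0]}
  fingers: 1

```text
time: 17.45
tool_pos: [0.5137, -0.2292, 0.0028]
tool_rot: [0.0, 0.987, 0.161, 0.0]
contact_force: [-0.9, 0.1, -0.2]
gripper_width: 1.001
```

Call:
jog_arm:
  increments:
    - {"slide": [0,0,-20],"rotation": [0,0,0]}
    - {"slide": [0,0,-30],"rotation": [0,0,0]}
    - {"slide": [0,0,-30],"rotation": [0,0,0]}
    - {"slide": [-20,0,-30],"rotation": [0,0,0]}
    - {"slide": [-30,0,-20],"rotation": [0,0,0]}
    - {"slide": [0,0,0],"rotation": [0,0,0]}
    - {"slide": [0,0,0],"rotation": [0,0,0]}

```text
time: 18.03
tool_pos: [0.4666, -0.246, 0.1346]
tool_rot: [0.001, 0.987, 0.16, 0.002]
contact_force: [0.3, 0.5, -0.4]
gripper_width: 1.002
```

Run:
```python
from h import *
s=st()
w=grab('wrist','w14')
f=cv2.resize(w['frame'],(768,576),interpolation=2);cv2.imwrite('pics/w14b.png',f)
```

```text
t 18.03 pos [ 0.4666 -0.246   0.1346] rot [0.0014 0.987  0.1604 0.0015] F [ 0.3  0.5 -0.4] g 1.002
```

View pics/w14b.png

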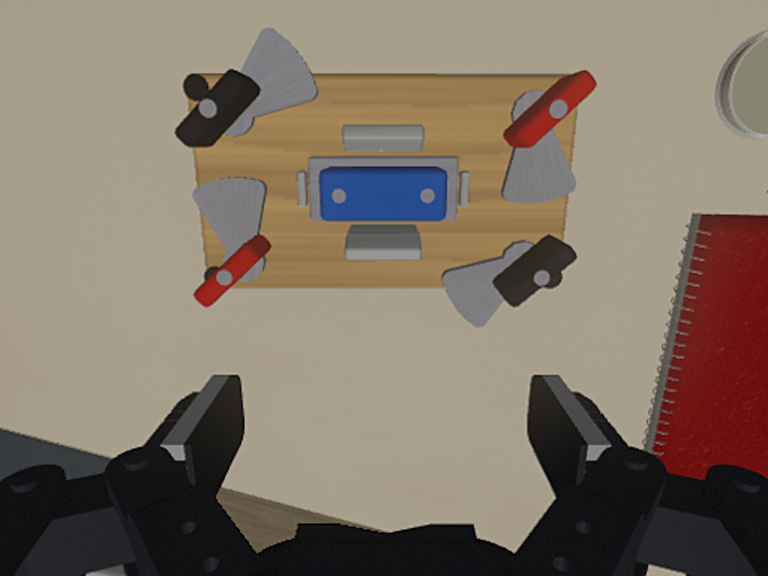

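Plate is seated in the nest (386,195 in the enlarged picture), between the lips at x=302 and 464; knobs still open. Compute numbers.

```bash
cat >> h.py <<'E'
C0=np.array([.5134,-.2291]);A0=np.radians(-71.4);R0=np.array([[np.cos(A0),-np.sin(A0)],[np.sin(A0),np.cos(A0)]])
KN={'r1':C0+R0@[.08,.04],'r2':C0+R0@[-.08,-.04],'b1':C0+R0@[.08,-.04],'b2':C0+R0@[-.08,.04]}
def bars(w,names=('r1','r2','b1','b2'),zs=.073):
    """fit each bar's top outline angle: maximise colour agreement"""
    out={}
    f=w['frame'].astype(int)
    red=((f[:,:,2]>90)&(f[:,:,2]-f[:,:,1]>60)&(f[:,:,2]-f[:,:,0]>60)).astype(np.float32)
    blk=((f.max(2)<75)&(f.max(2)-f.min(2)<25)).astype(np.float32)
    for n in names:
        m=red if n[0]=='r' else blk
        best=None
        for v in np.arange(-.2,1.8,.01):
            a=A0+np.pi/4-v;u=np.array([np.cos(a),np.sin(a)]);p=np.array([-u[1],u[0]])
            P=[]
            for sx in(-1,1):
                for sy in(-1,1):
                    for z in(.044,.074): P.append(proj(w,[*(KN[n]+u*sx*.021+p*sy*.0055),z]))
            h=cv2.convexHull(np.array(P,np.float32)*4)
            x,y,ww,hh=cv2.boundingRect(h)
            if best is None: pass
            M=np.zeros((384,512),np.uint8);cv2.fillConvexPoly(M,np.round(h/4*16).astype(int),1,shift=4)
            c=np.mean([proj(w,[*KN[n],z]) for z in(.044,.074)],axis=0)
            Rg=np.zeros((384,512),np.uint8);cv2.circle(Rg,tuple(int(t) for t in c),int(0.026/ .031*np.linalg.norm(proj(w,[*KN[n],.06])-proj(w,[*(KN[n]+[.031,0]),.06]))),1,-1)
            g=m*Rg;i=(g*M).sum();U=np.maximum(g,M*1.).sum();s=i/U
            if best is None or s>best[1]: best=(round(float(v),2),round(float(s),2))
        out[n]=best
    return out
E
python3 - <<'E'
from h import *
w=grab('wrist')
q=lambda u,v:((u+.5)/1.5-.5,(v+.5)/1.5-.5)
for k,v in {'b2':(208,108),'r1':(558,109),'r2':(224,278),'b1':(542,278)}.items(): print(k,np.round(ray(w,q(*v),.074)[:2],4),np.round(KN[k],4))
A=ray(w,q(339,196),.066);B=ray(w,q(427.5,196),.066);print('plate',(A+B)/2-[*C0,0],np.linalg.norm(A-B),np.degrees(np.arctan2(*(B-A)[1::-1]))+71.4)
print(bars(w))
go(*KN['r2'],63.6)
E
```

```text
b2 [ 0.5254 -0.1407] [ 0.5258 -0.1405]
r1 [ 0.5753 -0.2915] [ 0.5768 -0.2922]
r2 [ 0.4493 -0.1656] [ 0.45  -0.166]
b1 [ 0.4999 -0.3169] [ 0.501  -0.3177]
plate [-0.00103846  0.00030584  0.066     ] 0.043675295766061564 -0.13471731194042036
{'r1': (0.02, 0.53), 'r2': (0.07, 0.62), 'b1': (0.16, 0.75), 'b2': (0.08, 0.69)}
t 18.13 pos [ 0.466  -0.2446  0.1318] rot [-5.000e-04  9.869e-01  1.611e-01 -3.000e-04] F [-0.5 -0.4  0.4] g 0.998
jaw yaw -71.46 tilt 0.07 slide mm [  9.8 -79.6   0.1] rotz -135.06 q6 0.62
```

Plate within ~1 mm of nest centre, 0.1° off. Now red_2: move above it, turn the jaws, part-close.

Call:
jog_arm:
  increments:
    - {"slide": [10,-40,0],"rotation": [0,0,0]}
    - {"slide": [0,-40,0],"rotation": [0,0,-6.8]}
    - {"slide": [0,0,0],"rotation": [0,0,-7.12]}
    - {"slide": [0,0,0],"rotation": [0,0,-7.12]}
    - {"slide": [0,0,0],"rotation": [0,0,-7.12]}
    - {"slide": [0,0,0],"rotation": [0,0,-7.12]}
    - {"slide": [0,0,0],"rotation": [0,0,-7.12]}
    - {"slide": [0,0,0],"rotation": [0,0,-7.12]}
    - {"slide": [0,0,0],"rotation": [0,0,-7.12]}
    - {"slide": [0,0,0],"rotation": [0,0,-7.12]}
    - {"slide": [0,0,0],"rotation": [0,0,-7.12]}
    - {"slide": [0,0,0],"rotation": [0,0,-7.12]}
    - {"slide": [0,0,0],"rotation": [0,0,-7.12]}
    - {"slide": [0,0,0],"rotation": [0,0,-7.12]}
    - {"slide": [0,0,0],"rotation": [0,0,-7.12]}
    - {"slide": [0,0,0],"rotation": [0,0,-7.12]}
    - {"slide": [0,0,0],"rotation": [0,0,-7.12]}
    - {"slide": [0,0,0],"rotation": [0,0,-7.12]}
    - {"slide": [0,0,0],"rotation": [0,0,-7.12]}
    - {"slide": [0,0,0],"rotation": [0,0,-7.12]}
  fingers: 0.4

```text
time: 19.8
tool_pos: [0.4498, -0.165, 0.1305]
tool_rot: [-0.002, 0.226, 0.974, 0.001]
contact_force: [-0.4, -0.5, -0.1]
gripper_width: 0.397
```

Call:
jog_arm:
  increments:
    - {"slide": [0,0,15],"rotation": [0,0,0]}
    - {"slide": [0,0,15],"rotation": [0,0,0]}
    - {"slide": [0,0,15],"rotation": [0,0,0]}
    - {"slide": [0,0,0],"rotation": [0,0,0]}
    - {"slide": [0,0,0],"rotation": [0,0,0]}
    - {"slide": [0,0,0],"rotation": [0,0,0]}

```text
time: 20.3
tool_pos: [0.4504, -0.1657, 0.0875]
tool_rot: [-0.0, 0.229, 0.973, 0.0]
contact_force: [-1.0, 0.9, 1.1]
gripper_width: 0.398
```

Run:
```python
from h import *
go(*KN['r2'],60.6,.018)
w=grab('wrist','w15')
f=cv2.resize(w['frame'],(768,576),interpolation=2);cv2.imwrite('pics/w15b.png',f)
```

```text
t 20.3 pos [ 0.4504 -0.1657  0.0875] rot [-4.000e-04  2.289e-01  9.735e-01  2.000e-04] F [-1.   0.9  1.1] g 0.398
jaw yaw 63.54 tilt 0.05 slide mm [ 0.2 -0.5 69.5] rotz 2.94 q6 -1.62
```

View pics/w15b.png

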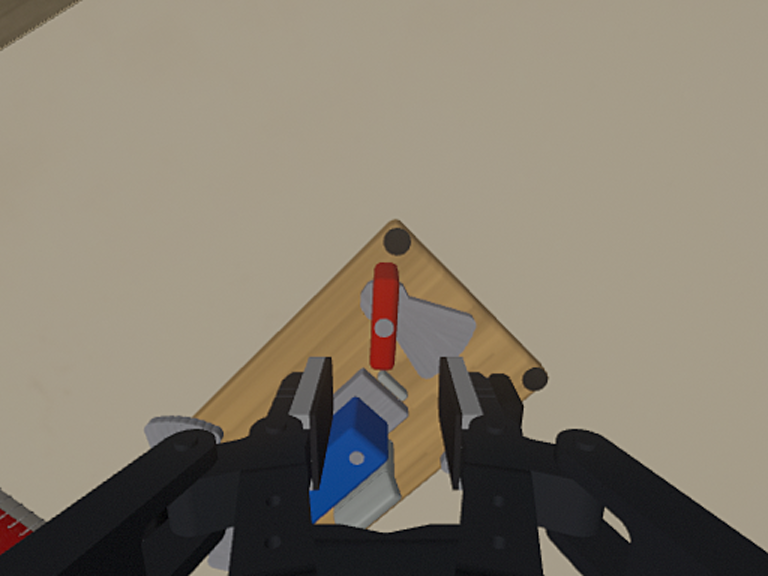

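The red_2 bar is centred between the jaws at (383,318), about 2° tilted. Descend and grip.

Call:
jog_arm:
  increments:
    - {"slide": [0,-0.4,20],"rotation": [0,0,2.5]}
    - {"slide": [0,0,20],"rotation": [0,0,0]}
    - {"slide": [0,0,20],"rotation": [0,0,0]}
    - {"slide": [0,0,10],"rotation": [0,0,0]}
    - {"slide": [0,0,0],"rotation": [0,0,0]}
    - {"slide": [0,0,0],"rotation": [0,0,0]}

```text
time: 20.85
tool_pos: [0.4503, -0.1665, 0.0181]
tool_rot: [0.0, 0.25, 0.968, -0.0]
contact_force: [0.0, 0.8, -0.3]
gripper_width: 0.399
```

Call:
jog_arm:
  increments:
    - {"slide": [0,0,0],"rotation": [0,0,0]}
    - {"slide": [0,0,0],"rotation": [0,0,0]}
    - {"slide": [0,0,0],"rotation": [0,0,0]}
    - {"slide": [0,0,0],"rotation": [0,0,0]}
    - {"slide": [0,0,0],"rotation": [0,0,0]}
  fingers: 0

```text
time: 21.27
tool_pos: [0.4514, -0.1671, 0.0196]
tool_rot: [0.001, 0.25, 0.968, -0.0]
contact_force: [-0.8, 1.3, 7.0]
gripper_width: 0.115
```

Run:
```python
from h import *
s=st();go(*KN['r2'],18.6,.018); print(np.round(s['ft_torque'],2))
a=grab('scene');b=grab('side')
big=np.hstack([cv2.resize(a['frame'][205:305,220:340],(400,333),interpolation=2),cv2.resize(b['frame'][130:230,235:355],(400,333),interpolation=2)])
cv2.imwrite('pics/ab16.png',big)
```

```text
t 21.27 pos [ 0.4514 -0.1671  0.0196] rot [ 1.500e-03  2.503e-01  9.682e-01 -3.000e-04] F [-0.8  1.3  7. ] g 0.115
t 21.27 pos [ 0.4514 -0.1671  0.0196] rot [ 1.500e-03  2.503e-01  9.682e-01 -3.000e-04] F [-0.8  1.3  7. ] g 0.115
jaw yaw 61.01 tilt 0.17 slide mm [1.8 0.2 1.6] rotz 42.41 q6 -1.57
[ 0.13  0.18 -0.03]
```

View pics/ab16.png

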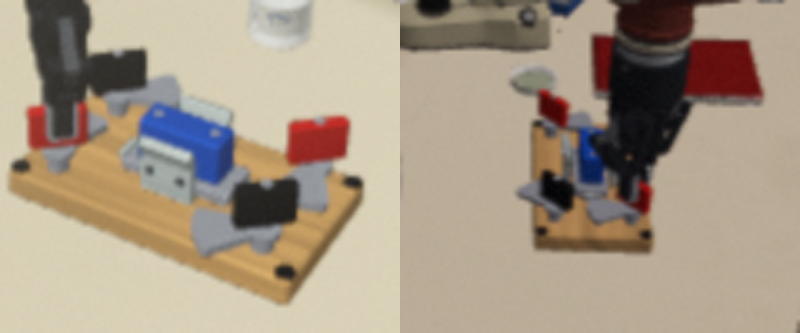

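Gripped red_2's bar (opening 0.115 ≈ 10 mm). Turn clockwise to half-way.

Call:
jog_arm:
  increments:
    - {"slide": [0,0,0],"rotation": [0,0,6]}
    - {"slide": [0,0,0],"rotation": [0,0,6]}
    - {"slide": [0,0,0],"rotation": [0,0,6]}
    - {"slide": [0,0,0],"rotation": [0,0,6]}
    - {"slide": [0,0,0],"rotation": [0,0,6]}
    - {"slide": [0,0,0],"rotation": [0,0,6]}
    - {"slide": [0,0,0],"rotation": [0,0,6.5]}
    - {"slide": [0,0,0],"rotation": [0,0,0]}
    - {"slide": [0,0,0],"rotation": [0,0,0]}

```text
time: 22.12
tool_pos: [0.4505, -0.1678, 0.0196]
tool_rot: [0.001, 0.584, 0.812, -0.001]
contact_force: [-4.9, -2.2, 8.1]
gripper_width: 0.11
```

Call:
jog_arm:
  increments:
    - {"slide": [0,0,0],"rotation": [0,0,0]}
    - {"slide": [0,0,0],"rotation": [0,0,0]}
    - {"slide": [0,0,0],"rotation": [0,0,0]}
  fingers: 0.4

```text
time: 22.37
tool_pos: [0.4501, -0.1663, 0.0176]
tool_rot: [0.0, 0.584, 0.812, 0.0]
contact_force: [0.1, -0.0, 0.2]
gripper_width: 0.396
```

Call:
jog_arm:
  increments:
    - {"slide": [0,0,-20],"rotation": [0,0,0]}
    - {"slide": [0,0,-25],"rotation": [0,0,0]}
    - {"slide": [0,0,-25],"rotation": [0,0,0]}
    - {"slide": [0,0,0],"rotation": [0,0,0]}
    - {"slide": [0,0,0],"rotation": [0,0,0]}

```text
time: 22.78
tool_pos: [0.4514, -0.1669, 0.0894]
tool_rot: [0.002, 0.584, 0.812, 0.0]
contact_force: [-0.6, -0.5, -0.1]
gripper_width: 0.398
```

Run:
```python
from h import *
go(*KN['r1'],62.6,.088)
w=grab('wrist','w17');print(bars(w,['r2']))
f=cv2.resize(w['frame'],(768,576),interpolation=2);cv2.imwrite('pics/w17b.png',f)
```

```text
t 22.78 pos [ 0.4514 -0.1669  0.0894] rot [1.900e-03 5.841e-01 8.117e-01 3.000e-04] F [-0.6 -0.5 -0.1] g 0.398
jaw yaw 18.52 tilt 0.22 slide mm [-158.6   79.2    2.1] rotz -44.08 q6 -0.83
{'r2': (0.75, 0.64)}
```

View pics/w17b.png

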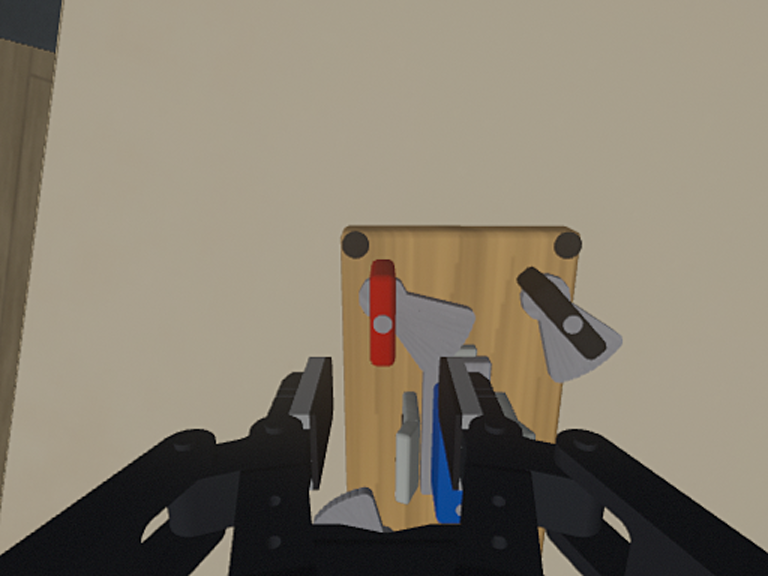

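red_2's bar is parallel to the long side, half-way (≈0.77 rad). Now red_1.

Call:
jog_arm:
  increments:
    - {"slide": [-31.7,15.8,0],"rotation": [0,0,0]}
    - {"slide": [-31.7,15.8,0],"rotation": [0,0,0]}
    - {"slide": [-31.7,15.8,0],"rotation": [0,0,0]}
    - {"slide": [-31.7,15.8,0],"rotation": [0,0,0]}
    - {"slide": [-31.7,15.8,0],"rotation": [0,0,0]}
    - {"slide": [0,0,0],"rotation": [0,0,-7]}
    - {"slide": [0,0,0],"rotation": [0,0,-7]}
    - {"slide": [0,0,0],"rotation": [0,0,-7]}
    - {"slide": [0,0,0],"rotation": [0,0,-7]}
    - {"slide": [0,0,0],"rotation": [0,0,-7]}
    - {"slide": [0,0,0],"rotation": [0,0,-7]}
    - {"slide": [0,0,0],"rotation": [0,0,-2]}
    - {"slide": [0,0,0],"rotation": [0,0,0]}
    - {"slide": [0,0,0],"rotation": [0,0,0]}
    - {"slide": [0,0,0],"rotation": [0,0,0]}

```text
time: 24.08
tool_pos: [0.5747, -0.2912, 0.0864]
tool_rot: [-0.001, 0.238, 0.971, 0.0]
contact_force: [0.2, 0.4, -0.0]
gripper_width: 0.401
```

Run:
```python
from h import *
go(*KN['r1'],62.6,.018)
w=grab('wrist','w18');print(bars(w,['r1']))
f=cv2.resize(w['frame'],(768,576),interpolation=2);cv2.imwrite('pics/w18b.png',f)
```

```text
t 24.08 pos [ 0.5747 -0.2912  0.0864] rot [-1.000e-03  2.381e-01  9.712e-01  4.000e-04] F [ 0.2  0.4 -0. ] g 0.401
jaw yaw 62.46 tilt 0.12 slide mm [-2.5  0.1 68.4] rotz -0.14 q6 -1.67
{'r1': (0.03, 0.66)}
```

View pics/w18b.png

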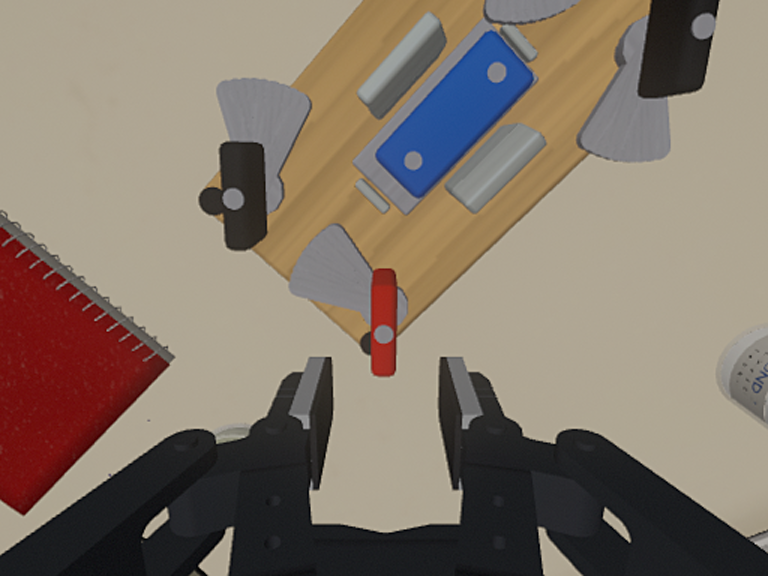

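Red_1's bar is centred at (383,322), straight. Descend, grip, turn.

Call:
jog_arm:
  increments:
    - {"slide": [-2,0.1,20],"rotation": [0,0,0]}
    - {"slide": [0,0,20],"rotation": [0,0,0]}
    - {"slide": [0,0,20],"rotation": [0,0,0]}
    - {"slide": [0,0,8.5],"rotation": [0,0,0]}
    - {"slide": [0,0,0],"rotation": [0,0,0]}
    - {"slide": [0,0,0],"rotation": [0,0,0]}

```text
time: 24.63
tool_pos: [0.577, -0.2923, 0.019]
tool_rot: [-0.0, 0.238, 0.971, 0.0]
contact_force: [0.2, -0.2, 0.4]
gripper_width: 0.401
```

Call:
jog_arm:
  increments:
    - {"slide": [0,0,0],"rotation": [0,0,0]}
    - {"slide": [0,0,0],"rotation": [0,0,0]}
    - {"slide": [0,0,0],"rotation": [0,0,0]}
    - {"slide": [0,0,0],"rotation": [0,0,0]}
    - {"slide": [0,0,0],"rotation": [0,0,0]}
  fingers: 0

```text
time: 25.05
tool_pos: [0.5781, -0.2938, 0.0213]
tool_rot: [0.001, 0.238, 0.971, -0.001]
contact_force: [-2.0, -2.7, 5.6]
gripper_width: 0.113
```

Run:
```python
from h import *
go(*KN['r1'],18.6,.018)
```

```text
t 25.05 pos [ 0.5781 -0.2938  0.0213] rot [ 1.400e-03  2.377e-01  9.713e-01 -9.000e-04] F [-2.  -2.7  5.6] g 0.113
jaw yaw 62.5 tilt 0.19 slide mm [1.9 0.8 3.3] rotz 43.9 q6 -1.67
```

Call:
jog_arm:
  increments:
    - {"slide": [0,0,0],"rotation": [0,0,6.3]}
    - {"slide": [0,0,0],"rotation": [0,0,6.3]}
    - {"slide": [0,0,0],"rotation": [0,0,6.3]}
    - {"slide": [0,0,0],"rotation": [0,0,6.3]}
    - {"slide": [0,0,0],"rotation": [0,0,6.3]}
    - {"slide": [0,0,0],"rotation": [0,0,6.3]}
    - {"slide": [0,0,0],"rotation": [0,0,6.2]}
    - {"slide": [0,0,0],"rotation": [0,0,0]}
    - {"slide": [0,0,0],"rotation": [0,0,0]}

```text
time: 25.8
tool_pos: [0.5769, -0.2948, 0.0213]
tool_rot: [0.001, 0.584, 0.812, -0.002]
contact_force: [-6.1, -4.4, 7.2]
gripper_width: 0.112
```

Call:
jog_arm:
  increments:
    - {"slide": [0,0,0],"rotation": [0,0,0]}
    - {"slide": [0,0,0],"rotation": [0,0,0]}
    - {"slide": [0,0,0],"rotation": [0,0,0]}
  fingers: 0.4

```text
time: 26.05
tool_pos: [0.5772, -0.2919, 0.0189]
tool_rot: [-0.0, 0.584, 0.812, 0.0]
contact_force: [-0.4, 0.7, -0.1]
gripper_width: 0.402
```

Call:
jog_arm:
  increments:
    - {"slide": [0,0,-20],"rotation": [0,0,0]}
    - {"slide": [0,0,-25],"rotation": [0,0,0]}
    - {"slide": [0,0,-25],"rotation": [0,0,0]}
    - {"slide": [0,0,0],"rotation": [0,0,0]}
    - {"slide": [0,0,0],"rotation": [0,0,0]}

```text
time: 26.47
tool_pos: [0.5786, -0.2928, 0.0912]
tool_rot: [0.002, 0.584, 0.812, 0.0]
contact_force: [0.0, -0.1, -0.2]
gripper_width: 0.403
```

Run:
```python
from h import *
go(*KN['b1'],62.6,.088)
w=grab('wrist','w19');print(bars(w,['r1','b1']))
f=cv2.resize(w['frame'],(768,576),interpolation=2);cv2.imwrite('pics/w19b.png',f)
```

```text
t 26.47 pos [ 0.5786 -0.2928  0.0912] rot [2.000e-03 5.840e-01 8.118e-01 3.000e-04] F [ 0.  -0.1 -0.2] g 0.403
jaw yaw 18.54 tilt 0.23 slide mm [  1.1 -81.5   3. ] rotz -44.06 q6 -0.91
{'r1': (0.76, 0.65), 'b1': (0.15, 0.77)}
```

View pics/w19b.png

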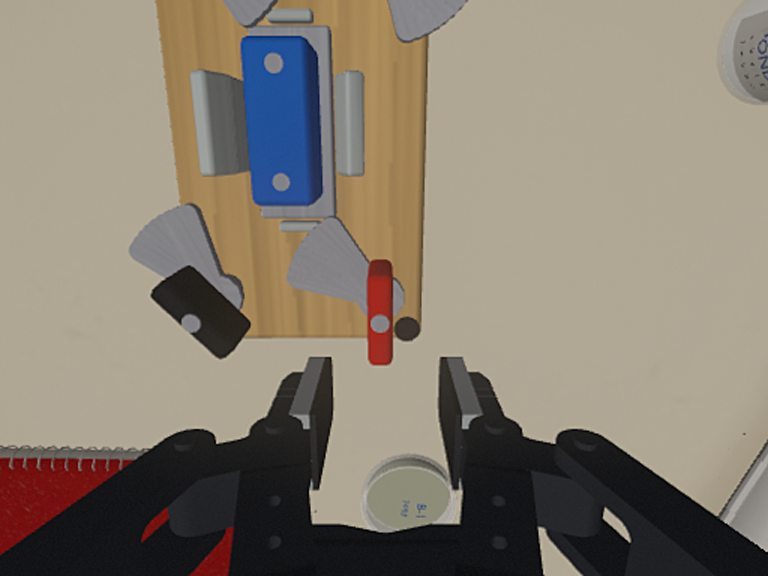

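Red_1 half-way (bar vertical at (380,312)). Now black_1.

Call:
jog_arm:
  increments:
    - {"slide": [0.5,-40.5,0],"rotation": [0,0,0]}
    - {"slide": [0.5,-41,0],"rotation": [0,0,0]}
    - {"slide": [0,0,0],"rotation": [0,0,-7]}
    - {"slide": [0,0,0],"rotation": [0,0,-7]}
    - {"slide": [0,0,0],"rotation": [0,0,-7]}
    - {"slide": [0,0,0],"rotation": [0,0,-7]}
    - {"slide": [0,0,0],"rotation": [0,0,-7]}
    - {"slide": [0,0,0],"rotation": [0,0,-6]}
    - {"slide": [0,0,0],"rotation": [0,0,0]}
    - {"slide": [0,0,0],"rotation": [0,0,0]}
    - {"slide": [0,0,0],"rotation": [0,0,0]}

```text
time: 27.43
tool_pos: [0.499, -0.3168, 0.0879]
tool_rot: [-0.001, 0.264, 0.965, 0.0]
contact_force: [-0.0, 0.3, 0.3]
gripper_width: 0.399
```

Run:
```python
from h import *
go(*KN['b1'],60,.018)
w=grab('wrist','w20');print(bars(w,['b1']))
f=cv2.resize(w['frame'],(768,576),interpolation=2);cv2.imwrite('pics/w20b.png',f)
```

```text
t 27.43 pos [ 0.499  -0.3168  0.0879] rot [-9.000e-04  2.640e-01  9.645e-01  5.000e-04] F [-0.   0.3  0.3] g 0.399
jaw yaw 59.39 tilt 0.12 slide mm [-2.3  0.2 69.9] rotz -0.61 q6 -1.73
{'b1': (0.04, 0.65)}
```

View pics/w20b.png

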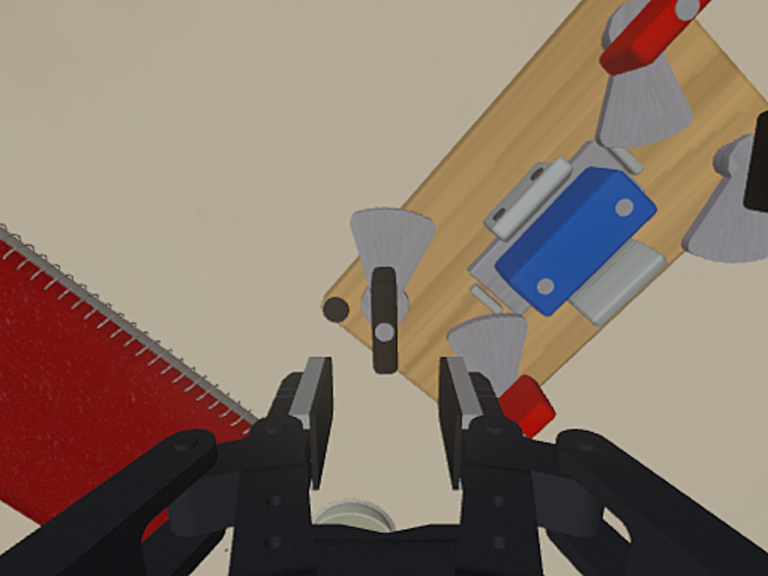

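Black_1's bar is straight between the jaws at (384,320). Descend and turn 41°.

Call:
jog_arm:
  increments:
    - {"slide": [-2,0.1,20],"rotation": [0,0,0]}
    - {"slide": [0,0,20],"rotation": [0,0,0]}
    - {"slide": [0,0,20],"rotation": [0,0,0]}
    - {"slide": [0,0,9],"rotation": [0,0,0]}
    - {"slide": [0,0,0],"rotation": [0,0,0]}
    - {"slide": [0,0,0],"rotation": [0,0,0]}

```text
time: 27.98
tool_pos: [0.5011, -0.3181, 0.02]
tool_rot: [-0.0, 0.263, 0.965, 0.0]
contact_force: [-0.4, 0.5, 0.4]
gripper_width: 0.403
```

Call:
jog_arm:
  increments:
    - {"slide": [0,0,0],"rotation": [0,0,0]}
    - {"slide": [0,0,0],"rotation": [0,0,0]}
    - {"slide": [0,0,0],"rotation": [0,0,0]}
    - {"slide": [0,0,0],"rotation": [0,0,0]}
    - {"slide": [0,0,0],"rotation": [0,0,0]}
  fingers: 0

```text
time: 28.4
tool_pos: [0.5023, -0.3193, 0.0222]
tool_rot: [0.001, 0.263, 0.965, -0.001]
contact_force: [-0.5, 0.3, 5.9]
gripper_width: 0.109
```

Call:
jog_arm:
  increments:
    - {"slide": [0,0,0],"rotation": [0,0,6]}
    - {"slide": [0,0,0],"rotation": [0,0,6]}
    - {"slide": [0,0,0],"rotation": [0,0,6]}
    - {"slide": [0,0,0],"rotation": [0,0,6]}
    - {"slide": [0,0,0],"rotation": [0,0,6]}
    - {"slide": [0,0,0],"rotation": [0,0,6]}
    - {"slide": [0,0,0],"rotation": [0,0,5]}
    - {"slide": [0,0,0],"rotation": [0,0,0]}
    - {"slide": [0,0,0],"rotation": [0,0,0]}

```text
time: 29.15
tool_pos: [0.5011, -0.3203, 0.0221]
tool_rot: [0.001, 0.584, 0.812, -0.002]
contact_force: [-4.8, -3.1, 6.6]
gripper_width: 0.112
```

Call:
jog_arm:
  increments:
    - {"slide": [0,0,0],"rotation": [0,0,0]}
    - {"slide": [0,0,0],"rotation": [0,0,0]}
    - {"slide": [0,0,0],"rotation": [0,0,0]}
  fingers: 0.4

```text
time: 29.4
tool_pos: [0.5013, -0.3179, 0.0199]
tool_rot: [-0.0, 0.584, 0.812, 0.0]
contact_force: [0.5, -0.3, 0.8]
gripper_width: 0.405
```

Call:
jog_arm:
  increments:
    - {"slide": [0,0,-20],"rotation": [0,0,0]}
    - {"slide": [0,0,-25],"rotation": [0,0,0]}
    - {"slide": [0,0,-25],"rotation": [0,0,0]}
    - {"slide": [0,0,0],"rotation": [0,0,0]}
    - {"slide": [0,0,0],"rotation": [0,0,0]}

```text
time: 29.82
tool_pos: [0.5026, -0.319, 0.0922]
tool_rot: [0.002, 0.584, 0.812, 0.0]
contact_force: [-0.1, -0.3, 0.2]
gripper_width: 0.399
```

Run:
```python
from h import *
go(*KN['b2'],60.6,.088)
w=grab('wrist','w21');print(bars(w,['b1']))
f=cv2.resize(w['frame'],(768,576),interpolation=2);cv2.imwrite('pics/w21b.png',f)
```

```text
t 29.82 pos [ 0.5026 -0.319   0.0922] rot [0.002  0.5841 0.8117 0.    ] F [-0.1 -0.3  0.2] g 0.399
jaw yaw 18.52 tilt 0.22 slide mm [161.8  78.7   3.8] rotz -42.08 q6 -1.01
{'b1': (0.78, 0.63)}
```

View pics/w21b.png

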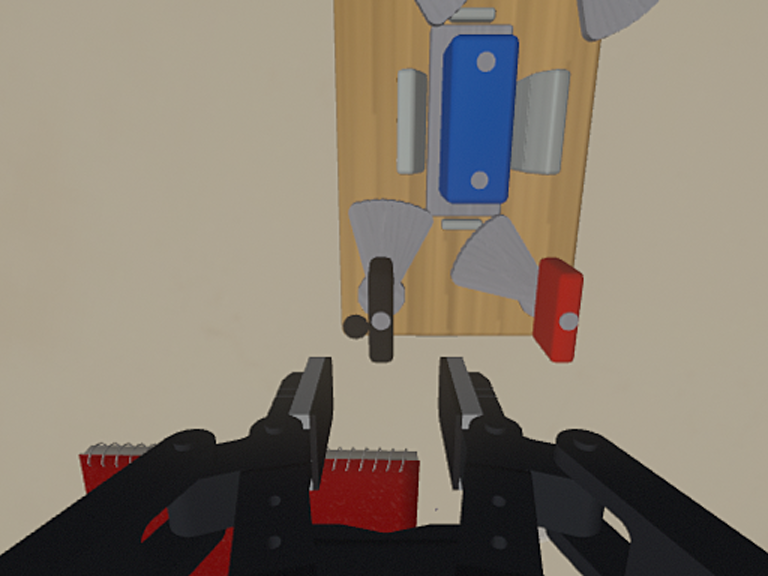

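Black_1 half-way (bar vertical at (381,310)). Now black_2.

Call:
jog_arm:
  increments:
    - {"slide": [32.3,15.7,0.5],"rotation": [0,0,0]}
    - {"slide": [32.3,15.7,0.5],"rotation": [0,0,0]}
    - {"slide": [32.3,15.7,0.5],"rotation": [0,0,0]}
    - {"slide": [32.3,15.7,0.5],"rotation": [0,0,0]}
    - {"slide": [32.3,15.7,0.5],"rotation": [0,0,0]}
    - {"slide": [0,0,0],"rotation": [0,0,-7]}
    - {"slide": [0,0,0],"rotation": [0,0,-7]}
    - {"slide": [0,0,0],"rotation": [0,0,-7]}
    - {"slide": [0,0,0],"rotation": [0,0,-7]}
    - {"slide": [0,0,0],"rotation": [0,0,-7]}
    - {"slide": [0,0,0],"rotation": [0,0,-7]}
    - {"slide": [0,0,0],"rotation": [0,0,0]}
    - {"slide": [0,0,0],"rotation": [0,0,0]}
    - {"slide": [0,0,0],"rotation": [0,0,0]}

```text
time: 31.03
tool_pos: [0.5238, -0.1399, 0.0866]
tool_rot: [-0.001, 0.256, 0.967, 0.0]
contact_force: [-0.7, 0.5, 0.9]
gripper_width: 0.404
```

Run:
```python
from h import *
go(*KN['b2'],60,.018)
w=grab('wrist','w22');print(bars(w,['b2']))
f=cv2.resize(w['frame'],(768,576),interpolation=2);cv2.imwrite('pics/w22b.png',f)
```

```text
t 31.03 pos [ 0.5238 -0.1399  0.0866] rot [-1.000e-03  2.557e-01  9.667e-01  2.000e-04] F [-0.7  0.5  0.9] g 0.404
jaw yaw 60.36 tilt 0.11 slide mm [-2.2  0.5 68.5] rotz 0.36 q6 -1.45
{'b2': (0.05, 0.73)}
```

View pics/w22b.png

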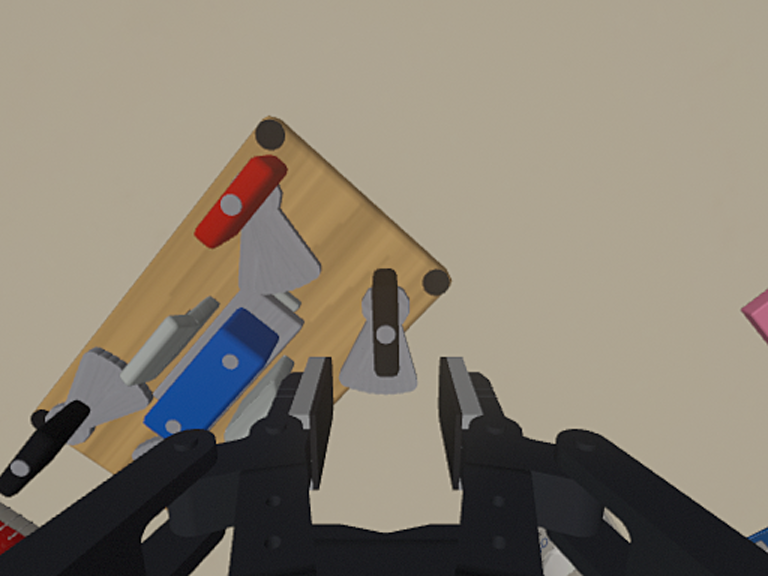

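Black_2's bar is straight at (386,322). Descend, grip, turn 42°.

Call:
jog_arm:
  increments:
    - {"slide": [-2,0.4,20],"rotation": [0,0,0]}
    - {"slide": [0,0,20],"rotation": [0,0,0]}
    - {"slide": [0,0,20],"rotation": [0,0,0]}
    - {"slide": [0,0,8],"rotation": [0,0,0]}
    - {"slide": [0,0,0],"rotation": [0,0,0]}
    - {"slide": [0,0,0],"rotation": [0,0,0]}

```text
time: 31.58
tool_pos: [0.5263, -0.1408, 0.0196]
tool_rot: [-0.0, 0.255, 0.967, 0.0]
contact_force: [-0.5, -0.6, 0.6]
gripper_width: 0.399
```

Call:
jog_arm:
  increments:
    - {"slide": [0,0,0],"rotation": [0,0,0]}
    - {"slide": [0,0,0],"rotation": [0,0,0]}
    - {"slide": [0,0,0],"rotation": [0,0,0]}
    - {"slide": [0,0,0],"rotation": [0,0,0]}
    - {"slide": [0,0,0],"rotation": [0,0,0]}
  fingers: 0

```text
time: 32.0
tool_pos: [0.5274, -0.1418, 0.0216]
tool_rot: [0.001, 0.254, 0.967, -0.001]
contact_force: [-3.0, -1.9, 6.0]
gripper_width: 0.113
```

Call:
jog_arm:
  increments:
    - {"slide": [0,0,0],"rotation": [0,0,6]}
    - {"slide": [0,0,0],"rotation": [0,0,6]}
    - {"slide": [0,0,0],"rotation": [0,0,6]}
    - {"slide": [0,0,0],"rotation": [0,0,6]}
    - {"slide": [0,0,0],"rotation": [0,0,6]}
    - {"slide": [0,0,0],"rotation": [0,0,6]}
    - {"slide": [0,0,0],"rotation": [0,0,6]}
    - {"slide": [0,0,0],"rotation": [0,0,0]}
    - {"slide": [0,0,0],"rotation": [0,0,0]}

```text
time: 32.75
tool_pos: [0.5265, -0.1426, 0.0215]
tool_rot: [0.001, 0.584, 0.812, -0.001]
contact_force: [-6.4, -3.3, 7.6]
gripper_width: 0.112
```

Call:
jog_arm:
  increments:
    - {"slide": [0,0,0],"rotation": [0,0,0]}
    - {"slide": [0,0,0],"rotation": [0,0,0]}
    - {"slide": [0,0,0],"rotation": [0,0,0]}
  fingers: 0.4

```text
time: 33.0
tool_pos: [0.5266, -0.1406, 0.0197]
tool_rot: [0.0, 0.584, 0.812, 0.0]
contact_force: [0.9, -0.5, 0.4]
gripper_width: 0.399
```

Call:
jog_arm:
  increments:
    - {"slide": [0,0,-20],"rotation": [0,0,0]}
    - {"slide": [0,0,-25],"rotation": [0,0,0]}
    - {"slide": [0,0,-25],"rotation": [0,0,0]}
    - {"slide": [0,0,0],"rotation": [0,0,0]}
    - {"slide": [0,0,0],"rotation": [0,0,0]}

```text
time: 33.42
tool_pos: [0.5279, -0.1411, 0.0916]
tool_rot: [0.002, 0.584, 0.812, 0.001]
contact_force: [-0.1, 1.5, 0.0]
gripper_width: 0.4
```

Run:
```python
from h import *
go(*KN['r2'],18.6,.088)
w=grab('wrist','w23');print(bars(w,['b2','r2']))
f=cv2.resize(w['frame'],(768,576),interpolation=2);cv2.imwrite('pics/w23b.png',f)
```

```text
t 33.42 pos [ 0.5279 -0.1411  0.0916] rot [1.900e-03 5.841e-01 8.117e-01 7.000e-04] F [-0.1  1.5  0. ] g 0.4
jaw yaw 18.53 tilt 0.24 slide mm [  1.1 -81.8   3.3] rotz -0.07 q6 -0.72
{'b2': (0.78, 0.74), 'r2': (0.88, 0.4)}
```

View pics/w23b.png

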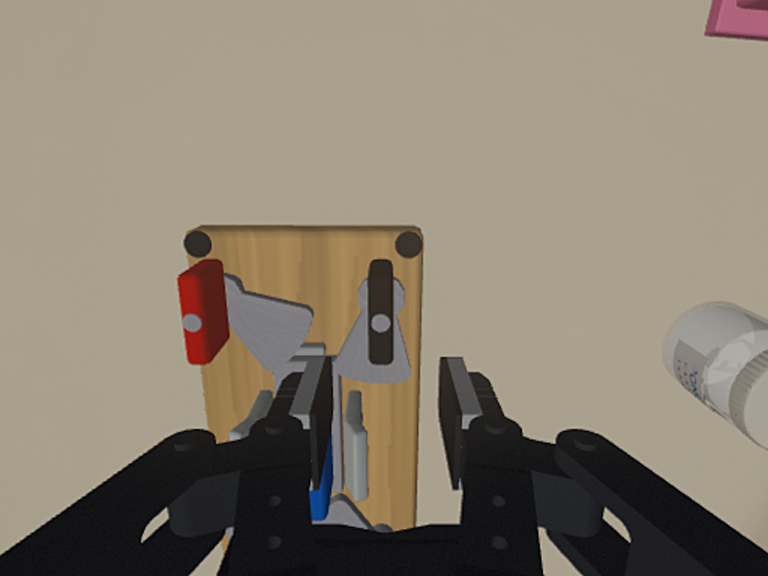

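All four half-way. Second pass: red_2 home.

Call:
jog_arm:
  increments:
    - {"slide": [0.5,-41,1],"rotation": [0,0,0]}
    - {"slide": [0.5,-41,1],"rotation": [0,0,0]}
    - {"slide": [0,0,0],"rotation": [0,0,0]}
    - {"slide": [0,0,0],"rotation": [0,0,0]}
    - {"slide": [0,0,0],"rotation": [0,0,0]}

```text
time: 33.88
tool_pos: [0.448, -0.1656, 0.0867]
tool_rot: [-0.001, 0.584, 0.811, 0.0]
contact_force: [0.7, -0.1, 0.2]
gripper_width: 0.399
```

Run:
```python
from h import *
go(*KN['r2'],18.6,.0195)
```

```text
t 33.88 pos [ 0.448  -0.1656  0.0867] rot [-6.000e-04  5.844e-01  8.115e-01  1.000e-04] F [ 0.7 -0.1  0.2] g 0.399
jaw yaw 18.48 tilt 0.07 slide mm [-1.1  1.8 67.2] rotz -0.12 q6 -0.83
```

Call:
jog_arm:
  increments:
    - {"slide": [-0.5,0.8,20],"rotation": [0,0,0]}
    - {"slide": [0,0,20],"rotation": [0,0,0]}
    - {"slide": [0,0,20],"rotation": [0,0,0]}
    - {"slide": [0,0,8],"rotation": [0,0,0]}
    - {"slide": [0,0,0],"rotation": [0,0,0]}
    - {"slide": [0,0,0],"rotation": [0,0,0]}

```text
time: 34.38
tool_pos: [0.4498, -0.166, 0.0197]
tool_rot: [-0.0, 0.584, 0.812, 0.0]
contact_force: [0.7, -0.4, -0.2]
gripper_width: 0.399
```

Call:
jog_arm:
  increments:
    - {"slide": [0,0,0],"rotation": [0,0,0]}
    - {"slide": [0,0,0],"rotation": [0,0,0]}
    - {"slide": [0,0,0],"rotation": [0,0,0]}
    - {"slide": [0,0,0],"rotation": [0,0,0]}
    - {"slide": [0,0,0],"rotation": [0,0,0]}
  fingers: 0

```text
time: 34.8
tool_pos: [0.4502, -0.1669, 0.0214]
tool_rot: [0.001, 0.584, 0.812, -0.0]
contact_force: [-1.6, 1.4, 6.4]
gripper_width: 0.112
```

Call:
jog_arm:
  increments:
    - {"slide": [0,0,0],"rotation": [0,0,6]}
    - {"slide": [0,0,0],"rotation": [0,0,6]}
    - {"slide": [0,0,0],"rotation": [0,0,6]}
    - {"slide": [0,0,0],"rotation": [0,0,6]}
    - {"slide": [0,0,0],"rotation": [0,0,6]}
    - {"slide": [0,0,0],"rotation": [0,0,6]}
    - {"slide": [0,0,0],"rotation": [0,0,6]}
    - {"slide": [0,0,0],"rotation": [0,0,3]}
    - {"slide": [0,0,0],"rotation": [0,0,0]}
    - {"slide": [0,0,0],"rotation": [0,0,0]}

```text
time: 35.63
tool_pos: [0.4496, -0.1669, 0.0214]
tool_rot: [0.001, 0.85, 0.526, -0.0]
contact_force: [-4.7, -0.2, 8.1]
gripper_width: 0.109
```

Run:
```python
from h import *
go(*KN['r2'],-26.4,.0195);print(np.round(state()['ft_torque'],2))
```

```text
t 35.63 pos [ 0.4496 -0.1669  0.0214] rot [ 7.000e-04  8.503e-01  5.263e-01 -2.000e-04] F [-4.7 -0.2  8.1] g 0.109
jaw yaw -26.49 tilt 0.08 slide mm [ 0.9 -0.1  1.9] rotz -0.09 q6 -0.05
[-0.04  0.78  0.01]
```

Call:
jog_arm:
  increments:
    - {"slide": [0,0,0],"rotation": [0,0,2]}
    - {"slide": [0,0,0],"rotation": [0,0,0]}
    - {"slide": [0,0,0],"rotation": [0,0,0]}

```text
time: 35.88
tool_pos: [0.4496, -0.1669, 0.0214]
tool_rot: [0.001, 0.859, 0.513, -0.0]
contact_force: [-4.3, 0.1, 7.0]
gripper_width: 0.11
```

Call:
jog_arm:
  increments:
    - {"slide": [0,0,0],"rotation": [0,0,0]}
    - {"slide": [0,0,0],"rotation": [0,0,0]}
    - {"slide": [0,0,0],"rotation": [0,0,0]}
  fingers: 0.4

```text
time: 36.13
tool_pos: [0.4495, -0.1662, 0.0198]
tool_rot: [0.0, 0.859, 0.511, 0.0]
contact_force: [0.4, -0.1, 0.3]
gripper_width: 0.401
```

Call:
jog_arm:
  increments:
    - {"slide": [0,0,-20],"rotation": [0,0,0]}
    - {"slide": [0,0,-25],"rotation": [0,0,0]}
    - {"slide": [0,0,-25],"rotation": [0,0,0]}
    - {"slide": [0,0,0],"rotation": [0,0,0]}
    - {"slide": [0,0,0],"rotation": [0,0,0]}
    - {"slide": [0,0,0],"rotation": [0,0,0]}

```text
time: 36.63
tool_pos: [0.4489, -0.1659, 0.0891]
tool_rot: [-0.0, 0.859, 0.511, -0.0]
contact_force: [-0.4, -0.6, -0.1]
gripper_width: 0.397
```

Run:
```python
from h import *
go(*KN['r1'],18.6,.088)
w=grab('wrist','w24');print(bars(w,['r2','b1']))
f=cv2.resize(w['frame'],(768,576),interpolation=2);cv2.imwrite('pics/w24b.png',f)
```

```text
t 36.63 pos [ 0.4489 -0.1659  0.0891] rot [-3.000e-04  8.594e-01  5.113e-01 -1.000e-04] F [-0.4 -0.6 -0.1] g 0.397
jaw yaw -28.5 tilt 0.04 slide mm [-49.9 172.6   0.9] rotz -47.1 q6 -0.01
{'r2': (1.54, 0.63), 'b1': (-0.19, 0.64)}
```

View pics/w24b.png

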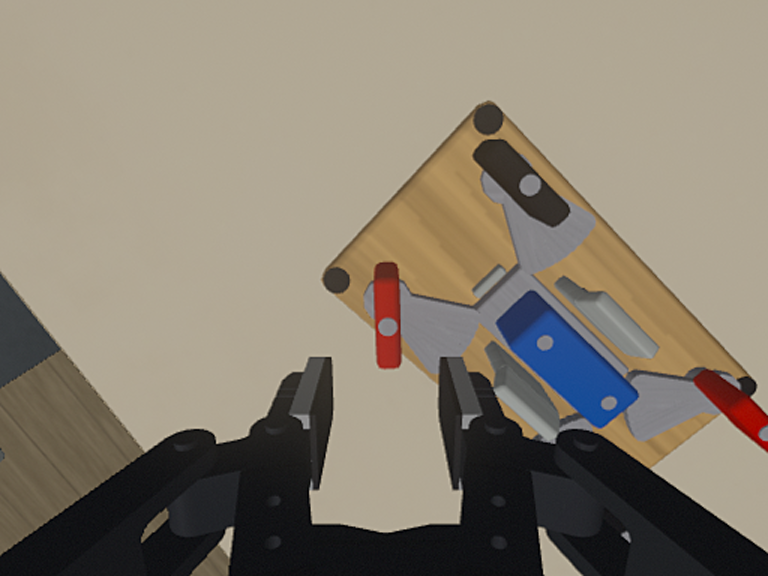

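Red_2 is home (bar at (388,315), fit 1.54 rad). Now red_1.

Call:
jog_arm:
  increments:
    - {"slide": [-10,34.5,0],"rotation": [0,0,0]}
    - {"slide": [-10,34.5,0],"rotation": [0,0,0]}
    - {"slide": [-10,34.5,0],"rotation": [0,0,0]}
    - {"slide": [-10,34.5,0],"rotation": [0,0,0]}
    - {"slide": [-10,34.5,0],"rotation": [0,0,0]}
    - {"slide": [0,0,0],"rotation": [0,0,-6.8]}
    - {"slide": [0,0,0],"rotation": [0,0,-6.7]}
    - {"slide": [0,0,0],"rotation": [0,0,-6.7]}
    - {"slide": [0,0,0],"rotation": [0,0,-6.7]}
    - {"slide": [0,0,0],"rotation": [0,0,-6.7]}
    - {"slide": [0,0,0],"rotation": [0,0,-6.7]}
    - {"slide": [0,0,0],"rotation": [0,0,-6.7]}
    - {"slide": [0,0,0],"rotation": [0,0,0]}
    - {"slide": [0,0,0],"rotation": [0,0,0]}
    - {"slide": [0,0,0],"rotation": [0,0,0]}
    - {"slide": [0,0,0],"rotation": [0,0,0]}

```text
time: 38.02
tool_pos: [0.5767, -0.2922, 0.089]
tool_rot: [-0.001, 0.585, 0.811, -0.0]
contact_force: [-0.2, 0.8, 0.1]
gripper_width: 0.398
```

Run:
```python
from h import *
go(*KN['r1'],18.6,.0195)
w=grab('wrist','w25')
f=cv2.resize(w['frame'],(768,576),interpolation=2);cv2.imwrite('pics/w25b.png',f)
```

```text
t 38.02 pos [ 0.5767 -0.2922  0.089 ] rot [-5.000e-04  5.849e-01  8.111e-01 -0.000e+00] F [-0.2  0.8  0.1] g 0.398
jaw yaw 18.42 tilt 0.06 slide mm [-0.1  0.2 69.5] rotz -0.18 q6 -0.91
```

View pics/w25b.png

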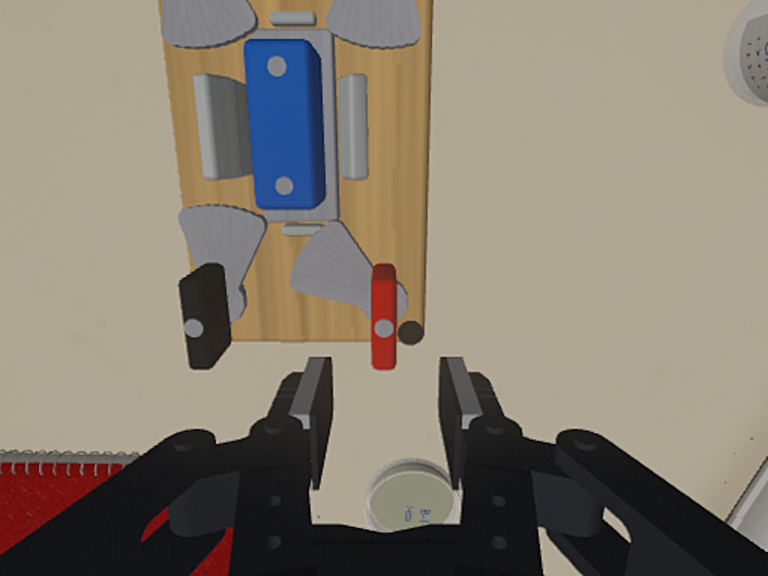

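Aligned with red_1 at (383,316). Descend, grip, turn 47° to the stop, release, lift.

Call:
jog_arm:
  increments:
    - {"slide": [0,0.2,20],"rotation": [0,0,0]}
    - {"slide": [0,0,20],"rotation": [0,0,0]}
    - {"slide": [0,0,20],"rotation": [0,0,0]}
    - {"slide": [0,0,9],"rotation": [0,0,0]}
    - {"slide": [0,0,0],"rotation": [0,0,0]}
    - {"slide": [0,0,0],"rotation": [0,0,0]}

```text
time: 38.57
tool_pos: [0.5771, -0.2922, 0.0206]
tool_rot: [-0.0, 0.584, 0.812, -0.0]
contact_force: [-0.1, 0.1, 0.8]
gripper_width: 0.4
```

Call:
jog_arm:
  increments:
    - {"slide": [0,0,0],"rotation": [0,0,0]}
    - {"slide": [0,0,0],"rotation": [0,0,0]}
    - {"slide": [0,0,0],"rotation": [0,0,0]}
    - {"slide": [0,0,0],"rotation": [0,0,0]}
    - {"slide": [0,0,0],"rotation": [0,0,0]}
  fingers: 0

```text
time: 38.98
tool_pos: [0.5765, -0.2937, 0.0228]
tool_rot: [0.0, 0.584, 0.812, -0.001]
contact_force: [-6.7, -0.8, 5.1]
gripper_width: 0.108
```

Call:
jog_arm:
  increments:
    - {"slide": [0,0,0],"rotation": [0,0,6]}
    - {"slide": [0,0,0],"rotation": [0,0,6]}
    - {"slide": [0,0,0],"rotation": [0,0,6]}
    - {"slide": [0,0,0],"rotation": [0,0,6]}
    - {"slide": [0,0,0],"rotation": [0,0,6]}
    - {"slide": [0,0,0],"rotation": [0,0,6]}
    - {"slide": [0,0,0],"rotation": [0,0,6]}
    - {"slide": [0,0,0],"rotation": [0,0,3]}
    - {"slide": [0,0,0],"rotation": [0,0,2]}
    - {"slide": [0,0,0],"rotation": [0,0,0]}
    - {"slide": [0,0,0],"rotation": [0,0,0]}

```text
time: 39.9
tool_pos: [0.5758, -0.2937, 0.0228]
tool_rot: [0.0, 0.859, 0.513, -0.002]
contact_force: [-8.1, -1.3, 5.1]
gripper_width: 0.108
```

Call:
jog_arm:
  increments:
    - {"slide": [0,0,0],"rotation": [0,0,0]}
    - {"slide": [0,0,0],"rotation": [0,0,0]}
    - {"slide": [0,0,0],"rotation": [0,0,0]}
  fingers: 0.4

```text
time: 40.15
tool_pos: [0.578, -0.2927, 0.0218]
tool_rot: [0.001, 0.859, 0.511, 0.001]
contact_force: [1.0, 0.2, -0.1]
gripper_width: 0.405
```

Call:
jog_arm:
  increments:
    - {"slide": [0,0,-20],"rotation": [0,0,0]}
    - {"slide": [0,0,-25],"rotation": [0,0,0]}
    - {"slide": [0,0,-25],"rotation": [0,0,0]}
    - {"slide": [0,0,0],"rotation": [0,0,0]}
    - {"slide": [0,0,0],"rotation": [0,0,0]}
    - {"slide": [0,0,0],"rotation": [0,0,0]}

```text
time: 40.65
tool_pos: [0.5771, -0.2921, 0.0904]
tool_rot: [-0.0, 0.859, 0.511, 0.0]
contact_force: [-1.0, -0.5, -0.1]
gripper_width: 0.402
```

Run:
```python
from h import *
go(*KN['b1'],18.6,.088)
w=grab('wrist','w26');print(bars(w,['r1','r2']))
f=cv2.resize(w['frame'],(768,576),interpolation=2);cv2.imwrite('pics/w26b.png',f)
```

```text
t 40.65 pos [ 0.5771 -0.2921  0.0904] rot [-1.000e-04  8.594e-01  5.114e-01  0.000e+00] F [-1.  -0.5 -0.1] g 0.402
jaw yaw -28.49 tilt 0.01 slide mm [-58.8 -54.7   2.4] rotz -47.09 q6 -0.09
{'r1': (1.58, 0.63), 'r2': (1.38, 0.55)}
```

View pics/w26b.png

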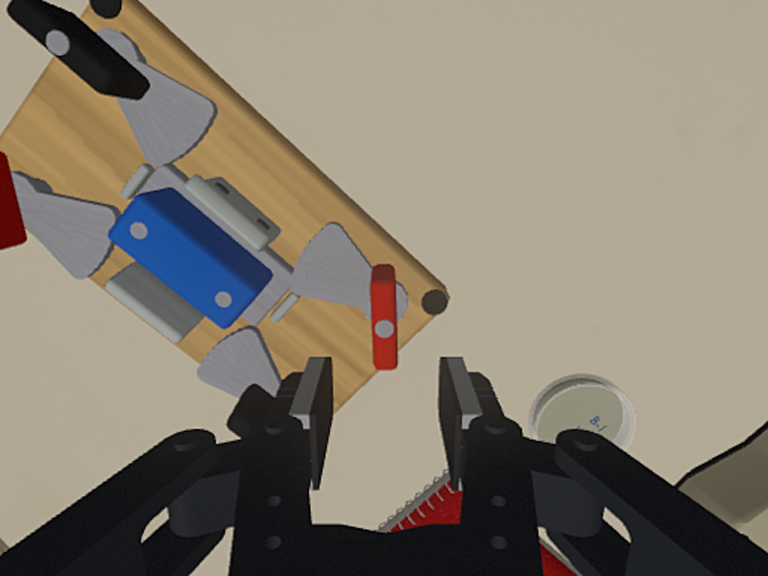

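Red_1 is home (fit 1.58); the r2 value of 1.38 here comes from a bar cut off at the picture's edge (0,210), whereas the full view gave 1.54 with the bar still aligned to jaws at 92°. Next black_1.

Call:
jog_arm:
  increments:
    - {"slide": [-29.4,-27.4,0.5],"rotation": [0,0,0]}
    - {"slide": [-29.4,-27.3,0.5],"rotation": [0,0,0]}
    - {"slide": [0,0,0],"rotation": [0,0,-6.8]}
    - {"slide": [0,0,0],"rotation": [0,0,-6.7]}
    - {"slide": [0,0,0],"rotation": [0,0,-6.7]}
    - {"slide": [0,0,0],"rotation": [0,0,-6.7]}
    - {"slide": [0,0,0],"rotation": [0,0,-6.7]}
    - {"slide": [0,0,0],"rotation": [0,0,-6.7]}
    - {"slide": [0,0,0],"rotation": [0,0,-6.7]}
    - {"slide": [0,0,0],"rotation": [0,0,0]}
    - {"slide": [0,0,0],"rotation": [0,0,0]}
    - {"slide": [0,0,0],"rotation": [0,0,0]}
    - {"slide": [0,0,0],"rotation": [0,0,0]}

```text
time: 41.78
tool_pos: [0.5008, -0.3177, 0.0891]
tool_rot: [-0.001, 0.585, 0.811, 0.0]
contact_force: [-0.2, 0.0, 0.1]
gripper_width: 0.399
```

Run:
```python
from h import *
go(*KN['b1'],18.6,.0195)
w=grab('wrist','w27');print(bars(w,['r1','b1']))
f=cv2.resize(w['frame'],(768,576),interpolation=2);cv2.imwrite('pics/w27b.png',f)
```

```text
t 41.78 pos [ 0.5008 -0.3177  0.0891] rot [-5.000e-04  5.848e-01  8.111e-01  0.000e+00] F [-0.2  0.   0.1] g 0.399
jaw yaw 18.42 tilt 0.06 slide mm [-0.1  0.2 69.6] rotz -0.18 q6 -1.01
{'r1': (1.59, 0.78), 'b1': (0.8, 0.62)}
```

View pics/w27b.png

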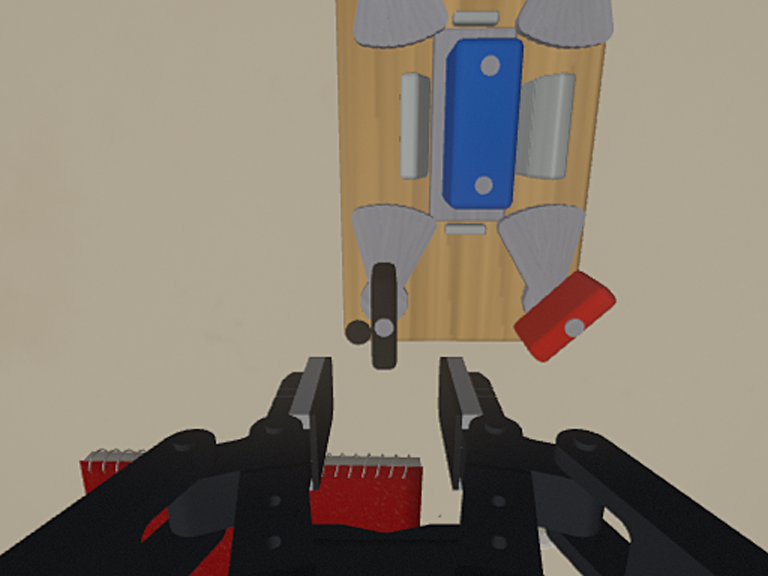

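Aligned with black_1 at (384,316). Same turn.

Call:
jog_arm:
  increments:
    - {"slide": [0,0.2,20],"rotation": [0,0,0]}
    - {"slide": [0,0,20],"rotation": [0,0,0]}
    - {"slide": [0,0,20],"rotation": [0,0,0]}
    - {"slide": [0,0,9],"rotation": [0,0,0]}
    - {"slide": [0,0,0],"rotation": [0,0,0]}
    - {"slide": [0,0,0],"rotation": [0,0,0]}

```text
time: 42.33
tool_pos: [0.5011, -0.3177, 0.0206]
tool_rot: [-0.0, 0.584, 0.812, 0.0]
contact_force: [-0.6, 0.4, 0.4]
gripper_width: 0.401
```

Call:
jog_arm:
  increments:
    - {"slide": [0,0,0],"rotation": [0,0,0]}
    - {"slide": [0,0,0],"rotation": [0,0,0]}
    - {"slide": [0,0,0],"rotation": [0,0,0]}
    - {"slide": [0,0,0],"rotation": [0,0,0]}
    - {"slide": [0,0,0],"rotation": [0,0,0]}
  fingers: 0

```text
time: 42.75
tool_pos: [0.5008, -0.3193, 0.0227]
tool_rot: [0.0, 0.584, 0.812, -0.001]
contact_force: [-6.1, -1.0, 4.6]
gripper_width: 0.11
```

Call:
jog_arm:
  increments:
    - {"slide": [0,0,0],"rotation": [0,0,6]}
    - {"slide": [0,0,0],"rotation": [0,0,6]}
    - {"slide": [0,0,0],"rotation": [0,0,6]}
    - {"slide": [0,0,0],"rotation": [0,0,6]}
    - {"slide": [0,0,0],"rotation": [0,0,6]}
    - {"slide": [0,0,0],"rotation": [0,0,6]}
    - {"slide": [0,0,0],"rotation": [0,0,6]}
    - {"slide": [0,0,0],"rotation": [0,0,3]}
    - {"slide": [0,0,0],"rotation": [0,0,2]}
    - {"slide": [0,0,0],"rotation": [0,0,0]}
    - {"slide": [0,0,0],"rotation": [0,0,0]}

```text
time: 43.67
tool_pos: [0.4997, -0.3193, 0.0227]
tool_rot: [0.0, 0.859, 0.513, -0.002]
contact_force: [-9.6, -0.4, 6.7]
gripper_width: 0.111
```

Call:
jog_arm:
  increments:
    - {"slide": [0,0,0],"rotation": [0,0,0]}
    - {"slide": [0,0,0],"rotation": [0,0,0]}
    - {"slide": [0,0,0],"rotation": [0,0,0]}
  fingers: 0.4

```text
time: 43.92
tool_pos: [0.502, -0.3183, 0.0217]
tool_rot: [0.001, 0.859, 0.511, 0.001]
contact_force: [-0.0, -0.1, 0.3]
gripper_width: 0.399
```

Call:
jog_arm:
  increments:
    - {"slide": [0,0,-20],"rotation": [0,0,0]}
    - {"slide": [0,0,-25],"rotation": [0,0,0]}
    - {"slide": [0,0,-25],"rotation": [0,0,0]}
    - {"slide": [0,0,0],"rotation": [0,0,0]}
    - {"slide": [0,0,0],"rotation": [0,0,0]}
    - {"slide": [0,0,0],"rotation": [0,0,0]}

```text
time: 44.42
tool_pos: [0.5012, -0.3177, 0.0905]
tool_rot: [-0.0, 0.859, 0.511, 0.0]
contact_force: [-0.6, 0.2, -1.0]
gripper_width: 0.401
```

Run:
```python
from h import *
go(*KN['b2'],18.6,.088)
w=grab('wrist','w28');print(bars(w,['r1','b1']))
```

```text
t 44.42 pos [ 0.5012 -0.3177  0.0905] rot [-1.000e-04  8.594e-01  5.114e-01  0.000e+00] F [-0.6  0.2 -1. ] g 0.401
jaw yaw -28.49 tilt 0.01 slide mm [167.4 -62.9   2.5] rotz -47.09 q6 -0.19
{'r1': (1.56, 0.75), 'b1': (1.53, 0.7)}
```

Black_1 home (≈1.53). Last: black_2.

Call:
jog_arm:
  increments:
    - {"slide": [33.5,-12.6,0.2],"rotation": [0,0,0]}
    - {"slide": [33.5,-12.6,0.2],"rotation": [0,0,0]}
    - {"slide": [33.5,-12.6,0.2],"rotation": [0,0,0]}
    - {"slide": [33.5,-12.6,0.2],"rotation": [0,0,0]}
    - {"slide": [33.4,-12.5,0.2],"rotation": [0,0,0]}
    - {"slide": [0,0,0],"rotation": [0,0,-6.8]}
    - {"slide": [0,0,0],"rotation": [0,0,-6.7]}
    - {"slide": [0,0,0],"rotation": [0,0,-6.7]}
    - {"slide": [0,0,0],"rotation": [0,0,-6.7]}
    - {"slide": [0,0,0],"rotation": [0,0,-6.7]}
    - {"slide": [0,0,0],"rotation": [0,0,-6.7]}
    - {"slide": [0,0,0],"rotation": [0,0,-6.7]}
    - {"slide": [0,0,0],"rotation": [0,0,0]}
    - {"slide": [0,0,0],"rotation": [0,0,0]}
    - {"slide": [0,0,0],"rotation": [0,0,0]}
    - {"slide": [0,0,0],"rotation": [0,0,0]}

```text
time: 45.8
tool_pos: [0.5255, -0.1406, 0.0892]
tool_rot: [-0.0, 0.585, 0.811, -0.0]
contact_force: [-0.0, -0.4, 0.2]
gripper_width: 0.402
```

Run:
```python
from h import *
go(*KN['b2'],18.6,.0195)
w=grab('wrist','w29');print(bars(w,['r2','b2']))
f=cv2.resize(w['frame'],(768,576),interpolation=2);cv2.imwrite('pics/w29b.png',f)
```

```text
t 45.8 pos [ 0.5255 -0.1406  0.0892] rot [-4.000e-04  5.848e-01  8.111e-01 -1.000e-04] F [-0.  -0.4  0.2] g 0.402
jaw yaw 18.42 tilt 0.05 slide mm [-0.   0.3 69.7] rotz -0.18 q6 -0.72
{'r2': (1.6, 0.59), 'b2': (0.82, 0.75)}
```

View pics/w29b.png

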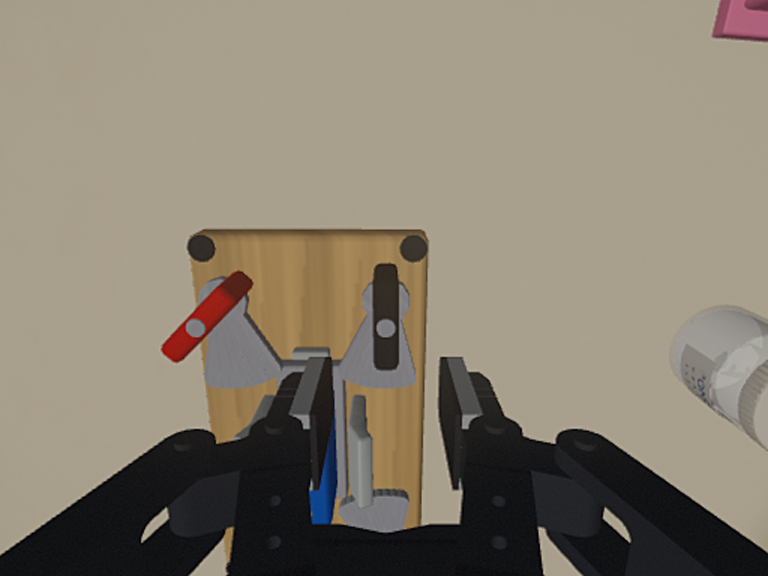

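Red_2 confirmed home at (207,317); black_2's bar at (386,316) is straight in the jaws.

Call:
jog_arm:
  increments:
    - {"slide": [0,0.3,20],"rotation": [0,0,0]}
    - {"slide": [0,0,20],"rotation": [0,0,0]}
    - {"slide": [0,0,20],"rotation": [0,0,0]}
    - {"slide": [0,0,9],"rotation": [0,0,0]}
    - {"slide": [0,0,0],"rotation": [0,0,0]}
    - {"slide": [0,0,0],"rotation": [0,0,0]}

```text
time: 46.35
tool_pos: [0.526, -0.1406, 0.0207]
tool_rot: [-0.0, 0.584, 0.812, -0.0]
contact_force: [0.3, -0.0, 0.4]
gripper_width: 0.398
```

Call:
jog_arm:
  increments:
    - {"slide": [0,0,0],"rotation": [0,0,0]}
    - {"slide": [0,0,0],"rotation": [0,0,0]}
    - {"slide": [0,0,0],"rotation": [0,0,0]}
    - {"slide": [0,0,0],"rotation": [0,0,0]}
    - {"slide": [0,0,0],"rotation": [0,0,0]}
  fingers: 0

```text
time: 46.77
tool_pos: [0.5261, -0.1416, 0.0226]
tool_rot: [0.0, 0.584, 0.812, -0.001]
contact_force: [-5.3, -1.0, 4.0]
gripper_width: 0.114
```

Call:
jog_arm:
  increments:
    - {"slide": [0,0,0],"rotation": [0,0,6]}
    - {"slide": [0,0,0],"rotation": [0,0,6]}
    - {"slide": [0,0,0],"rotation": [0,0,6]}
    - {"slide": [0,0,0],"rotation": [0,0,6]}
    - {"slide": [0,0,0],"rotation": [0,0,6]}
    - {"slide": [0,0,0],"rotation": [0,0,6]}
    - {"slide": [0,0,0],"rotation": [0,0,6]}
    - {"slide": [0,0,0],"rotation": [0,0,3]}
    - {"slide": [0,0,0],"rotation": [0,0,2]}
    - {"slide": [0,0,0],"rotation": [0,0,0]}
    - {"slide": [0,0,0],"rotation": [0,0,0]}

```text
time: 47.68
tool_pos: [0.5255, -0.1416, 0.0226]
tool_rot: [0.001, 0.859, 0.513, -0.002]
contact_force: [-7.5, -0.7, 6.3]
gripper_width: 0.108
```

Call:
jog_arm:
  increments:
    - {"slide": [0,0,0],"rotation": [0,0,0]}
    - {"slide": [0,0,0],"rotation": [0,0,0]}
    - {"slide": [0,0,0],"rotation": [0,0,0]}
  fingers: 0.4

```text
time: 47.93
tool_pos: [0.5269, -0.1408, 0.0216]
tool_rot: [0.001, 0.859, 0.511, 0.001]
contact_force: [-0.1, 0.3, 0.4]
gripper_width: 0.404
```

Call:
jog_arm:
  increments:
    - {"slide": [0,0,-20],"rotation": [0,0,0]}
    - {"slide": [0,0,-25],"rotation": [0,0,0]}
    - {"slide": [0,0,-25],"rotation": [0,0,0]}
    - {"slide": [0,0,-30],"rotation": [0,0,0]}
    - {"slide": [0,0,-30],"rotation": [0,0,0]}
    - {"slide": [0,0,0],"rotation": [0,0,0]}

```text
time: 48.43
tool_pos: [0.5305, -0.1423, 0.159]
tool_rot: [0.005, 0.859, 0.511, 0.004]
contact_force: [-0.2, -0.6, 0.6]
gripper_width: 0.397
```

Run:
```python
from h import *
T=C0+R0@np.array([0,-.06]); go(*T,-71.4,.15)
w=grab('wrist','w30');print(bars(w,['r2','b2']))
```

```text
t 48.43 pos [ 0.5305 -0.1423  0.159 ] rot [0.0053 0.8593 0.5114 0.0041] F [-0.2 -0.6  0.6] g 0.397
jaw yaw -28.49 tilt 0.77 slide mm [-128.4  -14.5    8.6] rotz 42.91 q6 0.1
{'r2': (1.72, 0.24), 'b2': (1.63, 0.72)}
```

Overall check view: back over the press as before.

Call:
jog_arm:
  increments:
    - {"slide": [-32,-3.5,0],"rotation": [0,0,0]}
    - {"slide": [-32,-3.5,0],"rotation": [0,0,0]}
    - {"slide": [-32,-3.5,0],"rotation": [0,0,0]}
    - {"slide": [-32,-3.5,0],"rotation": [0,0,0]}
    - {"slide": [0,0,0],"rotation": [0,0,7]}
    - {"slide": [0,0,0],"rotation": [0,0,7]}
    - {"slide": [0,0,0],"rotation": [0,0,7]}
    - {"slide": [0,0,0],"rotation": [0,0,7]}
    - {"slide": [0,0,0],"rotation": [0,0,7]}
    - {"slide": [0,0,0],"rotation": [0,0,7]}
    - {"slide": [0,0,0],"rotation": [0,0,0]}
    - {"slide": [0,0,0],"rotation": [0,0,0]}
    - {"slide": [0,0,0],"rotation": [0,0,0]}
    - {"slide": [0,0,0],"rotation": [0,0,0]}

```text
time: 49.65
tool_pos: [0.4526, -0.2463, 0.1503]
tool_rot: [-0.0, 0.985, 0.17, -0.0]
contact_force: [-0.6, 1.3, 0.3]
gripper_width: 0.399
```

Run:
```python
from h import *
st()
w=grab('wrist','w31');print(bars(w))
f=cv2.resize(w['frame'],(768,576),interpolation=2);cv2.imwrite('pics/w31b.png',f)
s=grab('scene','a31')
for n in ['dropper','specimen_jar','petri']:
  for r in place_of(n,'scene')[:1]: print(n,r['score'],r['uv'])
```

```text
t 49.65 pos [ 0.4526 -0.2463  0.1503] rot [-2.000e-04  9.854e-01  1.703e-01 -2.000e-04] F [-0.6  1.3  0.3] g 0.399
{'r1': (1.51, 0.73), 'r2': (1.61, 0.49), 'b1': (1.53, 0.76), 'b2': (1.51, 0.75)}
dropper 0.63 [253.9, 221.2]
specimen_jar 0.71 [301.5, 217.6]
petri 0.82 [379.8, 283.9]
```

View pics/w31b.png

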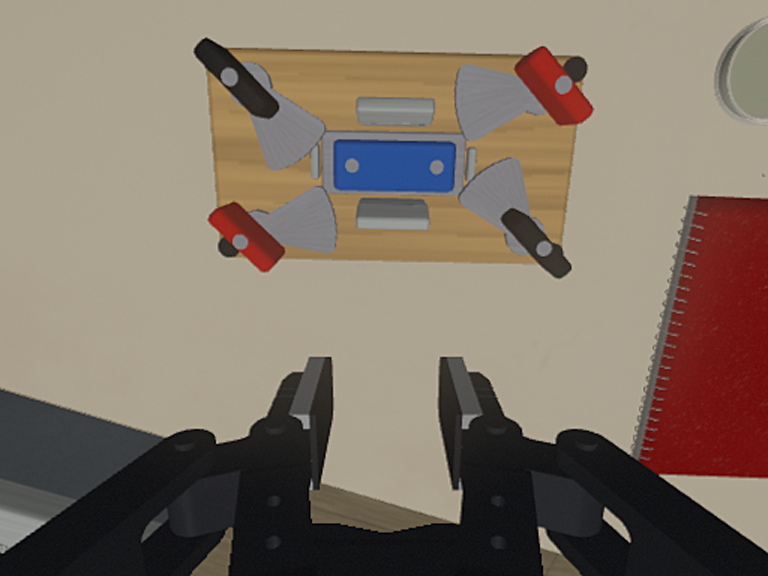

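All four bars turned home with the claws over the sole corners; the plate is centred at (394,166). Final number, then hand in.

Run:
```python
from h import *
w=grab('wrist')
q=lambda u,v:((u+.5)/1.5-.5,(v+.5)/1.5-.5)
A=ray(w,q(352,166),.066);B=ray(w,q(437,167.5),.066);print('plate off mm',((A+B)/2-[*C0,.066])*1000,np.linalg.norm(A-B),np.degrees(np.arctan2(*(B-A)[1::-1]))+71.4)
for r in place_of('dropper','side')[:2]: print(r['score'],ray(grab('side'),r['uv'],0))
print(manip.job_done())
```

```text
plate off mm [-0.56243675 -1.20692629  0.        ] 0.04425632074709484 -0.07739941658461191
0.54 [0.73810845 0.12645027 0.        ]
the job is handed in; nothing more can be done
None
```

The job is handed in. The plate lies in the press nest and all four knobs are turned home; `job_done` gave no verdict. I lifted the blue plate from its cradle, set it down on the open worktop and let go. Then I re-gripped it by the handle ends and laid it in the nest. The knobs went in this order: red_2 and red_1 half-way, black_1 and black_2 half-way, then red_2, red_1, black_1 and black_2 to the stop. It took about 50 s of the 72 s.

**Last checks**
- **Plate:** about 1.3 mm from the nest centre and 0.1° off the press's long direction, with the gripper clear of everything.
- **Knobs:** the final picture gave red_1 1.51, red_2 1.61, black_1 1.53 and black_2 1.51 rad, all above 1.45. This fit is only good to a few hundredths of a rad.
- **Bystanders:** the jar and the petri dish were found close to where they stood at the start. The dropper showed unmoved from the side camera.

**What failed or disagreed**
- The first grasp closed on air, because the real fingertips stand 33–42 mm higher than the reported TCP. I measured that offset in the pictures and used it from then on.
- One move call was refused because its rows left out the rotation.
- One red_2 reading of 1.38 rad came from a picture that cut the bar off at its edge. The fuller views gave 1.54 before it and 1.60 after it.
- The scene camera's last dropper detection fell on the press area, so I discarded it as false.

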